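# Lay out the tacking station on the welding bench

## Robot

A 6-joint arm with a two-finger parallel gripper is mounted at the origin on the work surface. World frame = base frame: x ahead of the robot, y to its left, z up, the work surface at z = 0. Lengths are in m, angles in rad, forces in N, time in s.
With the tool pointing down it reaches from about 0.275 to 1 m from the base axis. Payload 8.4 kg.
Tool frame: the origin (TCP) lies on the centre line of the jaws, within the pads' length; the fingertips stand 19 mm ahead of it and the grasp point (between the pads) is the TCP; y points along the fingers, x is the direction in which the jaws open and shut, and the axes are right-handed (so a half turn about y gives the same grasp; the last joint's range is limited). The gripper opens to 85 mm and grips with 20 to 120 N. Pads are 22 mm wide; open, the fingers measure 114 mm over their backs; the gripper's body (76 mm by 85 mm) begins 54 mm behind the grasp point. The pads swing forward as they close: fully open they stand 13 mm farther back than shut.
Start: joints at [1.265, 0.353, 1.633, -0, 1.155, -0.002], TCP at [0.187, 0.596, 0.25] pointing down, gripper open.
Joint ranges: [-2.63, 2.63], [-0.92, 2.1], [0.06, 2.66], [-1.3, 4.44], [0, 2.69], [-3.02, 3.02]. Speed limits (rad/s): [2.22, 2.22, 2.79, 3.14, 3.14, 3.14].

## Interface

Orientations are given as a rotation vector (axis times angle).
In Python, from plant import * gives the robot as it stands. The module is installed in compiled form; this text tells all that it offers.
- The arm moves only by the tool drive_tool, never from a script. Its argument "moves" is a list of rows, each an object with "dp": the shift along the tool's x, y, z in m, a list of three; "rot": the turn, a rotation vector about the tool's x, y, z in degrees, a list of three; "grip": the finger opening in m, from 0 to 0.0854. A call has 1 to 12 rows; each row is the pose to reach, as a shift and turn from the pose commanded when the call began, along the tool's axes at that moment; what a row does not reach only later rows make up. A row lasts 1/10 s, in which the tool goes at most 50 mm and 8.59 degrees, less where a joint would pass 70% of its speed; a pose out of reach is approached as far as the arm can. A call with a gripper value outside its range is refused whole. The fingers move at their own pace and stop on an object; "grip_force" is the grip in N (left out, the last holds). Time passes only in rows, so rows that repeat a pose let the fingers close. It gives the time, the measured TCP pose, the force and the opening at its end, in the units of the state.
- get_state(): the state, without advancing time (a new reading comes with each control period).
- grab_frame(name): name is "scene" or "top" or "wrist"; returns a dict with "frame" (420x560x3 uint8, blue, green, red), "range_z" (420x560 float32, m along the optical axis (not along the pixel's ray), 0 where there is no reading), "mtx" (3x3 intrinsics, pixels), "T" (4x4, takes a point from camera to world coordinates). Camera axes: x right, y down, z forward; pixel columns grow to the right and rows downward; lengths in m; the calibration is good to about 2 mm. A picture is of the moment at which its call begins.
- sign_off(): hands the job in, once; it reports no verdict.
The state is a dict: "time_s": time; "qpos": joint angles; "dq": joint speeds; "tau": joint torques, N m; "position": TCP position; "orientation": TCP orientation; "ft_force": force on the tool from outside, world axes, zero at the start; "moment": the same for the moment, N m; "gripper_width": finger opening in m.
Only numpy, scipy, OpenCV 4.12 (cv2) and the standard library are available. Lean on these libraries where they do the work, as an engineer would, in place of code of your own. Each camera call takes 0.05 s, during which the arm holds its last target.

## Task

Get the welding bench ready for tacking a wheel hub: stand the steel hub, flange down, in the middle of the yellow-rimmed turntable and fit the brass collar over the spigot on top of the hub. Set the copper block flat on the bench midway between the turntable and the pine block, on the straight line joining their centres; lay the red magnet flat in front of the middle of the pine block's near face (towards the robot) and stand the green flux tin upright behind the middle of its far face, each a finger's width (about 15 mm) clear of the wood. Leave the blue ring, the wrench and the orange bottle where they are.

Things in the scene. Friction and masses are not known exactly. Their poses are not given: they have to be found in the camera images.
- turntable: Round dark steel turntable, fixed to the bench: 120 mm diameter, 40 mm high; flat top with a yellow rim, a steel ring and a black centre disc of 64 mm diameter (just larger than the hub flange). Origin on its axis at bench level (top at +40 mm), z up. Its y axis lies along the line to the pine block, whose centre is 260 mm away on the +y or -y side.
- pine_block: Pine block fixed to the bench, 80 mm deep (its x) by 120 mm wide (its y) by 40 mm high. Origin at the centre of its underside, at bench level. Its +x points away from the robot (within 0.13 rad): near face at x = -40 mm, far face at x = +40 mm.
- hub: Loose bright steel hub standing on its flange, 0.3 to 0.6 kg: flange 60 mm diameter, 8 mm thick at the bottom; barrel 40 mm diameter from 9 mm up to its flat shoulder at 50 mm; on top a tapered spigot, 15 mm diameter at its foot, 10 mm at its tip, 8 mm high (58 mm in all). Origin at the centre of the underside, z up.
- collar: Loose brass collar lying flat: ring of 44 mm outer and 27 mm inner diameter, 18 mm high, 0.11 kg. Fits loosely over the hub's spigot and rests on the 50 mm shoulder. Origin at the centre of its underside, z up.
- chill_block: Loose copper block lying flat, 50 mm (x) by 30 mm (y) by 30 mm high, 0.4 kg, a dark line along its top. Origin at the centre of its underside, z up.
- magnet: Loose red arrow-shaped welding magnet lying flat, 18 mm thick, 0.15 kg, not really magnetic here: a rectangle 44 mm wide (y) from x = -24 to +6 mm, then tapering to a point at x = +28 mm. Origin at the middle of its length on the underside. Its parallel sides, 44 mm apart along y, are gripped at x = -9 mm.
- flux_tin: Loose closed tin standing upright, 56 mm diameter, 50 mm high, green with a white lid, 0.1 to 0.25 kg. Origin at the centre of its underside, z up.
- spare_ring: Bystander: blue plastic ring, 64 mm outer and 42 mm inner diameter, 12 mm high, lying flat among the parts. Origin at the centre of its underside. Leave it alone.
- wrench: Bystander: steel wrench, 140 mm long, lying flat across the far side of the bench, its length along its own x. Leave it alone.
- spray: Bystander: orange bottle with black cap, 60 mm diameter, 120 mm high, standing at the far edge of the work. Origin at the centre of its underside. Leave it alone.
Mind the look-alikes: they are no part of the job. Leave any purple look-alike of the hub alone.

How it is judged:
At the end, for the whole second after the job is handed in: At rest, released: hub upright on turntable, 10 mm off centre at most; collar seated over spigot; copper block flat, within 15 mm of the midpoint; magnet flat before, tin upright behind the pine block, gaps 2 to 33 mm (about 15), within 15 mm of its middle (magnet 18) (horizontal distance between hub and turntable below 0.01 m and z of hub in the frame of turntable between 0.036 and 0.044 m and angle between each of hub, chill_block, magnet, flux_tin's own z axis and vertical below 0.1 rad and horizontal distance between collar and hub below 0.008 m and z of collar in the frame of hub between 0.046 and 0.054 m and x of chill_block in the frame of turntable between -0.015 and 0.015 m and horizontal distance between chill_block and turntable below 0.145 m and horizontal distance between chill_block and pine_block below 0.145 m and height (world z) of each of chill_block, magnet, flux_tin below 0.006 m and x of magnet in the frame of pine_block between -0.104 and -0.065 m and y of magnet in the frame of pine_block between -0.018 and 0.018 m and x of flux_tin in the frame of pine_block between 0.07 and 0.101 m and y of flux_tin in the frame of pine_block between -0.015 and 0.015 m and linear speed of each of hub, collar, chill_block, magnet, flux_tin below 0.02 m/s); the robot touches nothing.
It fails at once if the blue spare ring was moved by more than 20 mm (distance of spare_ring from where it was at the start of the episode above 0.02 m).
It fails at once if the wrench was moved by more than 20 mm (distance of wrench from where it was at the start of the episode above 0.02 m).
It fails at once if the orange bottle was moved by more than 20 mm (distance of spray from where it was at the start of the episode above 0.02 m).
It also fails if it takes over 131 s, if anything falls off the work surface, if the arm or the gripper's body presses on something with over 40 N, if the wrist force passes 120 N, or if a joint passes its speed limit or range.

## Working session

There is one attempt and no reset: what is moved stays moved. The work goes in short steps, Python scripts to look and compute and a tool call to move; the robot and the scene stay as the last step left them, time stands still between calls to the robot, and variables do not carry over. Pictures are saved under pics/ and viewed, and the job is handed in when it is done.

Besides the shell and the picture viewer there is one more tool, called after "Emit:" as name(argument=value, ...) on one line, values as JSON. drive_tool: Moves the arm, as the interface text tells. Its arguments: {"type":"object","properties":{"moves":{"type":"array","items":{"type":"object","properties":{"dp":{"type":"array","items":{"type":"number"}},"rot":{"type":"array","items":{"type":"number"}},"grip":{"type":"number"}}}},"grip_force":{"type":"number"}},"required":["moves"]}

```bash
mkdir -p pics; cat > h.py <<'E'
from plant import *
import numpy as np, cv2
def grab(n):
    f=grab_frame(n); np.savez('pics/%s.npz'%n,**{k:f[k] for k in f}); return f
def load(n): return np.load('pics/%s.npz'%n)
def ray(f,u,v,z):
    K=f['mtx'];T=f['T'];d=T[:3,:3]@np.linalg.solve(K,[u,v,1]);o=T[:3,3]
    return o+d*(z-o[2])/d[2]
def cloud(f):
    K=f['mtx'];T=f['T'];Z=f['range_z'];v,u=np.mgrid[:Z.shape[0],:Z.shape[1]]
    P=np.stack([(u-K[0,2])/K[0,0]*Z,(v-K[1,2])/K[1,1]*Z,Z],-1)
    return P@T[:3,:3].T+T[:3,3]
E
python3 - <<'E'
from h import *
for n in ['scene','top','wrist']:
    f=grab(n); cv2.imwrite('pics/%s0.png'%n,f['frame']); print(n,f['T'].round(3).tolist(),f['mtx'].round(1).tolist())
s=get_state(); print(s)
E
```

```text
scene [[-0.799, 0.389, -0.459, 1.128], [0.601, 0.541, -0.589, 0.813], [0.019, -0.746, -0.666, 0.918], [0.0, 0.0, 0.0, 1.0]] [[488.2, 0.0, 277.3], [0.0, 488.2, 204.6], [0.0, 0.0, 1.0]]
top [[0.015, -0.995, 0.097, 0.434], [-1.0, -0.015, -0.003, -0.001], [0.005, -0.097, -0.995, 1.256], [0.0, 0.0, 0.0, 1.0]] [[540.1, 0.0, 282.4], [0.0, 540.1, 218.6], [0.0, 0.0, 1.0]]
wrist [[0.3, 0.906, 0.297, 0.11], [0.954, -0.285, -0.094, 0.619], [-0.001, 0.312, -0.95, 0.373], [0.0, 0.0, 0.0, 1.0]] [[320.1, 0.0, 279.3], [0.0, 320.1, 209.4], [0.0, 0.0, 1.0]]
{'time_s': 0.15, 'qpos': array([ 1.26459827e+00,  3.53509924e-01,  1.63397445e+00, -2.39092924e-05,
        1.15516565e+00, -2.38474705e-03]), 'dq': array([-2.13750211e-04, -1.41233949e-05, -3.23951608e-03,  3.73711483e-06,
       -1.65712674e-04, -8.31707809e-04]), 'tau': array([-6.72324950e-04, -6.05628991e+01, -3.42340064e+01, -4.24419318e-05,
        6.15945028e-03,  1.16883194e-05]), 'position': array([0.18687071, 0.59605285, 0.24971631]), 'orientation': array([-1.33839882, -0.98194286,  0.98333855]), 'ft_force': array([ 0.5056126 , -1.20648064, -0.2901663 ]), 'moment': array([ 0.03922793, -0.00443823,  0.06856201]), 'gripper_width': 0.08472424022205155}
```

View pics/top0.png

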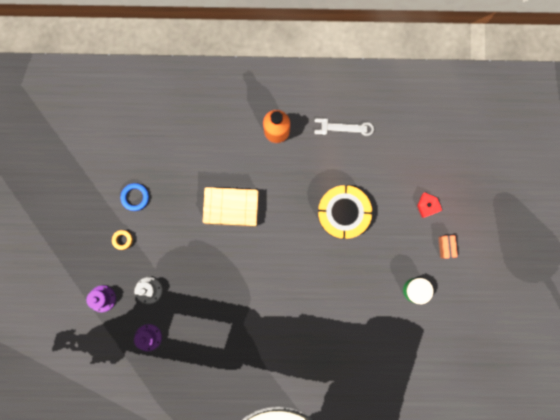

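View pics/scene0.png

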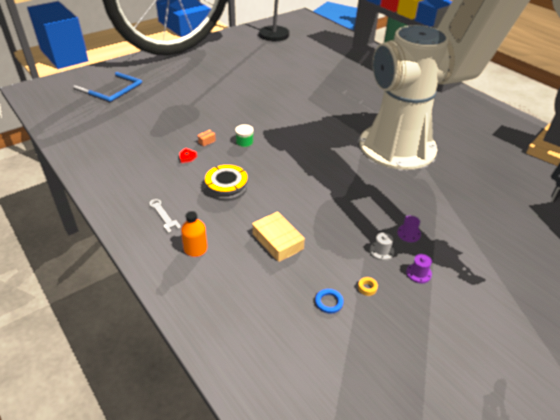

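View pics/wrist0.png

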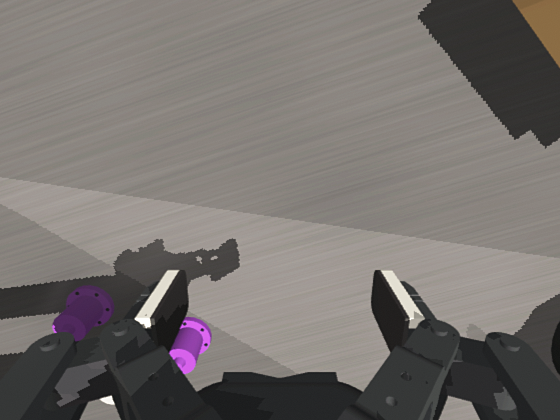

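```bash
python3 - <<'E'
from h import *
from scipy.spatial.transform import Rotation as R
print(R.from_rotvec([-1.33839882, -0.98194286,  0.98333855]).as_matrix().round(3))
E
```

```text
[[ 0.299 -0.    -0.954]
 [ 0.954 -0.001  0.299]
 [-0.001 -1.    -0.   ]]
```

The top view shows a steel hub at about (148,290). The two purple hubs, at (101,298) and (148,337), are the look-alikes. The brass collar is at (122,240) and the blue ring at (135,197). Pine is at (231,207), the turntable at (345,212), the magnet at (429,205), copper at (449,246) and the tin at (420,291). Next I'll make a close crop and measure.

```bash
python3 - <<'E'
from h import *
f=load('top'); im=f['frame']
a=cv2.resize(im[170:360,80:270],None,fx=3,fy=3,interpolation=cv2.INTER_CUBIC)
cv2.imwrite('pics/cropL.png',a)
b=cv2.resize(im[170:320,300:470],None,fx=4,fy=4,interpolation=cv2.INTER_CUBIC)
cv2.imwrite('pics/cropR.png',b)
P=cloud(f)
for n,u,v in [('hub',148,290),('purple',101,298),('purp2',148,337),('collar',122,240),('ring',135,197),('pine',231,207),('tt',345,212),('mag',429,205),('cop',449,246),('tin',420,291),('spray',277,120),('table',300,300)]:
    print(n,P[v-1:v+2,u-1:u+2].reshape(-1,3).mean(0).round(4), im[v,u])
E
```

```text
hub [0.388  0.2906 0.0483] [226 230 233]
purple [0.3691 0.393  0.0506] [233 127 218]
purp2 [0.2859 0.2862 0.05  ] [78 35 66]
collar [ 0.5005  0.3671 -0.    ] [84 86 89]
ring [ 0.6019  0.3413 -0.0011] [113 115 120]
pine [0.577  0.1121 0.0389] [212 253 255]
tt [ 0.5693 -0.1463  0.0408] [49 50 55]
mag [ 0.591  -0.3431  0.0184] [53 54 83]
cop [ 0.4963 -0.3841  0.0305] [119 137 182]
tin [ 0.3947 -0.3118  0.0513] [252 254 255]
spray [0.7574 0.0102 0.1197] [45 45 45]
table [ 0.3684 -0.0482 -0.0005] [117 120 124]
```

View pics/cropL.png

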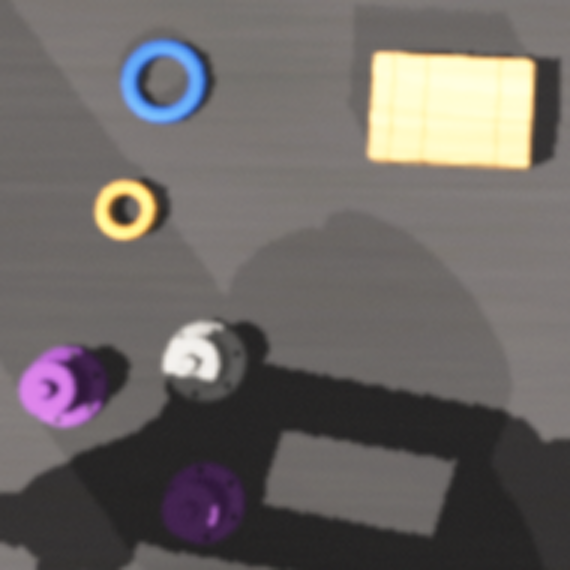

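View pics/cropR.png

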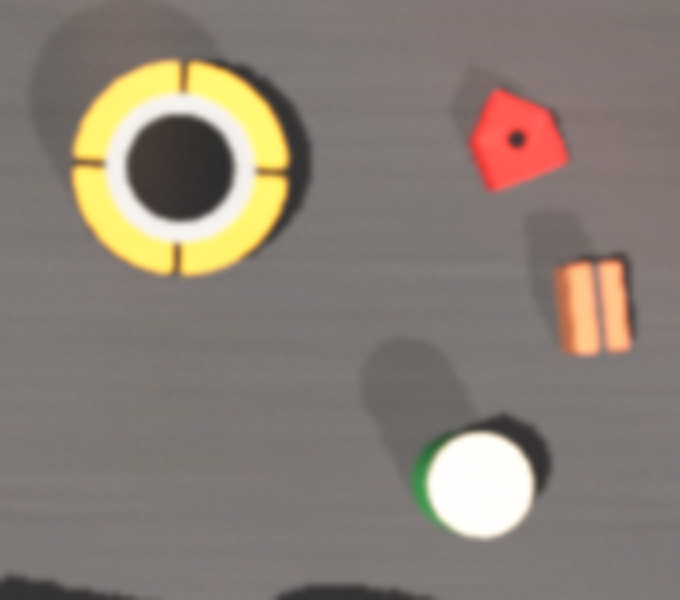

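The left crop shows the steel hub (crop 205,360; image 148,290), and the only purple ones are separate. The right crop shows the magnet tip pointing up-left to (497,90)/(470,140), which I still need to resolve, and the copper line running vertically. I'll take positions from height bands and colour masks.

```bash
cat > meas.py <<'E'
from h import *
def near(P,c,r): return np.hypot(P[...,0]-c[0],P[...,1]-c[1])<r
def comp(m,px):
    n,l=cv2.connectedComponents(m.astype(np.uint8)); 
    v,u=np.nonzero(l==l[px[1],px[0]]) if px is not None and l[px[1],px[0]] else np.nonzero(m)
    return u,v
def contour_pts(f,m,z):
    c,_=cv2.findContours(m.astype(np.uint8),cv2.RETR_EXTERNAL,cv2.CHAIN_APPROX_NONE)
    c=max(c,key=cv2.contourArea)[:,0,:]
    return np.array([ray(f,u,v,z)[:2] for u,v in c]),c
E
python3 - <<'E'
from meas import *
f=load('top'); im=f['frame']; P=cloud(f); hsv=cv2.cvtColor(im,cv2.COLOR_BGR2HSV)
Z=P[...,2]
def circ(n,c,r,z,zt):
    m=near(P,c,r)&(np.abs(Z-z)<zt)
    pts,_=contour_pts(f,m,z); (x,y),R=cv2.minEnclosingCircle((pts*1000).astype(np.float32)); 
    v,u=np.nonzero(m); q=np.array([ray(f,a,b,z)[:2] for a,b in zip(u,v)])
    print(n,'encl',round(x,1),round(y,1),'d',round(2*R,1),'bbox',((pts.min(0)+pts.max(0))*500).round(1),((pts.max(0)-pts.min(0))*1000).round(1),'mean z',Z[m].mean().round(4),'px',m.sum(),'centroid',(q.mean(0)*1000).round(1))
circ('hub shoulder',(.39,.288),.035,.050,.006)
circ('purple',(.369,.393),.035,.050,.006)
circ('purple2',(.286,.286),.035,.050,.006)
circ('collar',(.50,.367),.035,.018,.006)
circ('ring',(.60,.341),.045,.012,.006)
circ('tt',(.57,-.146),.09,.04,.008)
circ('tin',(.395,-.312),.045,.05,.008)
circ('spray cap',(.757,.01),.04,.12,.006)
def rect(n,c,r,z,zt):
    m=near(P,c,r)&(np.abs(Z-z)<zt); pts,_=contour_pts(f,m,z)
    print(n,cv2.minAreaRect((pts*1000).astype(np.float32)),m.sum())
    return pts
rect('pine',(.577,.112),.1,.04,.008)
rect('cop',(.496,-.384),.04,.03,.008)
p=rect('mag',(.591,-.343),.04,.018,.008)
a=cv2.approxPolyDP((p*1000).astype(np.float32)[:,None],5,True); print(a[:,0].round(1).tolist())
m=((hsv[...,0]<6)|(hsv[...,0]>174))&(hsv[...,1]>120)&near(P,(.591,-.343),.05)
p,_=contour_pts(f,m,.018);a=cv2.approxPolyDP((p*1000).astype(np.float32)[:,None],5,True); print(a[:,0].round(1).tolist())
M=cv2.moments((p*1000).astype(np.float32));print(M['m10']/M['m00'],M['m01']/M['m00'])
E
```

```text
hub shoulder encl 386.5 299.8 d 40.5 bbox [386.9 300.1] [37.5 38. ] mean z 0.0498 px 246 centroid [386.7 300. ]
purple encl 366.0 404.5 d 41.6 bbox [365.7 404.1] [37.4 40.1] mean z 0.0497 px 245 centroid [365.9 404.5]
purple2 encl 280.3 296.8 d 40.9 bbox [280.4 296.9] [36.9 39.8] mean z 0.0496 px 252 centroid [280.3 296.6]
collar encl 501.0 362.4 d 44.7 bbox [501.8 362.9] [41.4 43.8] mean z 0.0173 px 186 centroid [500.9 362.9]
ring encl 600.7 339.4 d 64.6 bbox [601.3 339.1] [63.2 63. ] mean z 0.0114 px 347 centroid [600.9 339.9]
tt encl 570.2 -145.2 d 120.7 bbox [ 569.7 -145.3] [118.8 120.1] mean z 0.0408 px 2181 centroid [ 570.3 -145.4]
tin encl 396.1 -310.6 d 57.5 bbox [ 395.8 -311.1] [55.  55.6] mean z 0.0501 px 509 centroid [ 395.5 -311.2]
spray cap encl 764.4 12.4 d 28.6 bbox [763.9  12.5] [26.6 26. ] mean z 0.1195 px 132 centroid [764.6  12.2]
pine ((579.0824584960938, 113.72927856445312), (120.24091339111328, 80.60357666015625), 88.09347534179688) 1855
cop ((495.50872802734375, -383.4577941894531), (49.63714599609375, 32.30210494995117), 6.037736892700195) 302
mag ((595.7470703125, -340.4011535644531), (50.95872116088867, 45.77313995361328), 22.546152114868164) 351
[[618.7999877929688, -329.6000061035156], [590.7000122070312, -317.70001220703125], [565.2999877929688, -329.0], [582.2000122070312, -370.79998779296875], [607.5999755859375, -359.6000061035156]]
[[621.2999877929688, -334.29998779296875], [593.0, -315.3999938964844], [562.9000244140625, -326.70001220703125], [579.7999877929688, -370.79998779296875], [605.4000244140625, -364.20001220703125]]
591.539910931569 -341.4930470843977
```

```bash
cat > go.py <<'E'
from h import *
import sys
from scipy.spatial.transform import Rotation as R
# usage: go.py x y z yawdeg (mm)
def Rd(y):
    c,s=np.cos(y),np.sin(y)
    X=np.array([c,s,0]);Y=np.array([0,0,-1.]);return np.stack([X,Y,np.cross(X,Y)],1)
s=get_state();p=s['position'];Rm=R.from_rotvec(s['orientation']).as_matrix()
print('t',round(s['time_s'],2),'pos',(p*1000).round(1),'yaw',np.degrees(np.arctan2(Rm[1,0],Rm[0,0])).round(1),'w',round(s['gripper_width']*1000,1),'F',s['ft_force'].round(1),'q',s['qpos'].round(2))
a=[float(v) for v in sys.argv[1:]]
for i in range(0,len(a),4):
    t=np.array(a[i:i+3])/1000
    r=R.from_matrix(Rm.T@Rd(np.radians(a[i+3]))).as_rotvec(degrees=True)
    print('dp',(Rm.T@(t-p)).round(4).tolist(),'rot',r.round(1).tolist(),'dist',np.linalg.norm(t-p).round(3))
E
python3 go.py 386.7 300 120 45  386.7 300 33 45
```

```text
t 0.15 pos [186.9 596.1 249.7] yaw 72.6 w 84.7 F [ 0.5 -1.2 -0.3] q [ 1.26  0.35  1.63 -0.    1.16 -0.  ]
dp [-0.2226, 0.13, -0.2792] rot [0.0, 27.6, -0.1] dist 0.38
dp [-0.2225, 0.217, -0.2792] rot [0.0, 27.6, -0.1] dist 0.418
```

Emit:
drive_tool(moves=[{"dp": [-0.2226,0.13,-0.2792],"rot": [0,27.6,0],"grip": 0.085},{"dp": [-0.2226,0.13,-0.2792],"rot": [0,27.6,0],"grip": 0.085},{"dp": [-0.2226,0.13,-0.2792],"rot": [0,27.6,0],"grip": 0.085},{"dp": [-0.2226,0.13,-0.2792],"rot": [0,27.6,0],"grip": 0.085},{"dp": [-0.2226,0.13,-0.2792],"rot": [0,27.6,0],"grip": 0.085},{"dp": [-0.2226,0.13,-0.2792],"rot": [0,27.6,0],"grip": 0.085},{"dp": [-0.2226,0.13,-0.2792],"rot": [0,27.6,0],"grip": 0.085},{"dp": [-0.2226,0.13,-0.2792],"rot": [0,27.6,0],"grip": 0.085},{"dp": [-0.2226,0.13,-0.2792],"rot": [0,27.6,0],"grip": 0.085},{"dp": [-0.2226,0.13,-0.2792],"rot": [0,27.6,0],"grip": 0.085},{"dp": [-0.2226,0.13,-0.2792],"rot": [0,27.6,0],"grip": 0.085}])

```text
time_s: 1.25
position: [0.3868, 0.3012, 0.1206]
orientation: [-1.482, -0.615, 0.614]
ft_force: [-0.9, 0.7, 0.5]
gripper_width: 0.0849
```

```bash
python3 go.py 386.7 300 33 45; python3 - <<'E'
from h import *
f=grab('wrist'); cv2.imwrite('pics/w1.png',f['frame'])
P=cloud(f); Z=P[...,2]; m=(abs(Z-.05)<.005)&(np.hypot(P[...,0]-.387,P[...,1]-.3)<.035)
print(m.sum(), (P[m].min(0)+P[m].max(0))/2, P[m].mean(0))
E
```

```text
t 1.25 pos [386.8 301.2 120.6] yaw 45.0 w 84.9 F [-0.9  0.7  0.5] q [ 0.66  0.32  2.03  0.    0.79 -0.13]
dp [-0.001, 0.0876, -0.0008] rot [-0.0, 0.0, 0.0] dist 0.088
2556 [0.38564603 0.30116103 0.04999242] [0.38474765 0.30200896 0.04975533]
```

View pics/w1.png

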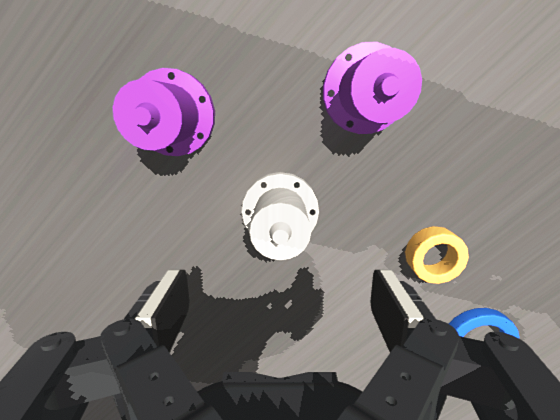

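The wrist view shows the white steel hub at (280,225), centred between the pads, with the purple ones at (160,112) and (375,88) behind it. I'll descend.

Emit:
drive_tool(moves=[{"dp": [0,0.04,0],"rot": [0,0,0],"grip": 0.085},{"dp": [0,0.07,0],"rot": [0,0,0],"grip": 0.085},{"dp": [0,0.087,0],"rot": [0,0,0],"grip": 0.085},{"dp": [0,0.087,0],"rot": [0,0,0],"grip": 0.085},{"dp": [0,0.087,0],"rot": [0,0,0],"grip": 0.03},{"dp": [0,0.087,0],"rot": [0,0,0],"grip": 0.03},{"dp": [0,0.087,0],"rot": [0,0,0],"grip": 0.03},{"dp": [0,0.087,0],"rot": [0,0,0],"grip": 0.03},{"dp": [0,0.087,0],"rot": [0,0,0],"grip": 0.03},{"dp": [0,0.087,0],"rot": [0,0,0],"grip": 0.03}], grip_force=50)

```text
time_s: 2.3
position: [0.3875, 0.3012, 0.0346]
orientation: [-1.481, -0.615, 0.612]
ft_force: [-1.1, 1.8, 8.2]
gripper_width: 0.0389
```

Emit:
drive_tool(moves=[{"dp": [0,-0.03,0],"rot": [0,0,0],"grip": 0.03},{"dp": [0,-0.07,0],"rot": [0,0,0],"grip": 0.03},{"dp": [0,-0.11,0],"rot": [0,0,0],"grip": 0.03},{"dp": [0,-0.13,0],"rot": [0,0,0],"grip": 0.03},{"dp": [0,-0.13,0],"rot": [0,0,0],"grip": 0.03},{"dp": [0,-0.13,0],"rot": [0,0,0],"grip": 0.03}])

```text
time_s: 2.9
position: [0.3866, 0.3003, 0.1631]
orientation: [-1.482, -0.614, 0.613]
ft_force: [0.3, -0.5, -3.2]
gripper_width: 0.0386
```

```bash
python3 go.py 570.2 -145.3 163 45; python3 - <<'E'
from h import *
f=grab('wrist'); cv2.imwrite('pics/w2.png',f['frame'])
P=cloud(f); s=get_state()['position']
Q=P-s
m=(np.hypot(Q[...,0],Q[...,1])<.027)&(Q[...,2]>0.005)&(Q[...,2]<.05)
h=np.histogram(Q[m][:,2],bins=np.arange(0,.055,.003));print(h[0]);
E
```

```text
t 2.9 pos [386.6 300.3 163.1] yaw 45.0 w 38.6 F [ 0.3 -0.5 -3.2] q [ 0.66  0.25  2.    0.    0.89 -0.13]
dp [-0.1851, 0.0001, -0.4449] rot [0.0, -0.0, 0.0] dist 0.482
[   0  140  401  433  768 5711  967  693  320  104  141  166  221  171
    2   98  187    0]
```

View pics/w2.png

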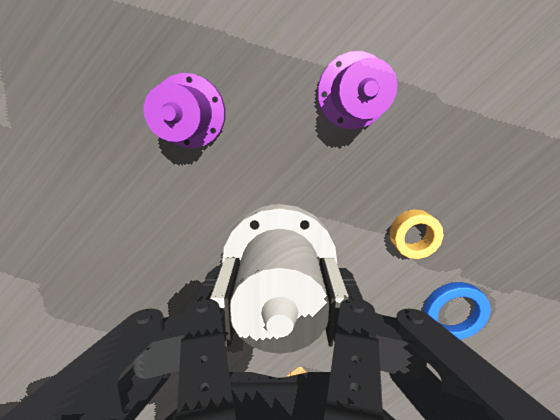

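The hub is held between the pads, spigot at (280,320). I'll check its offset relative to the TCP.

```bash
python3 - <<'E'
from h import *
from scipy.spatial.transform import Rotation as R
f=load('wrist'); P=cloud(f); s=get_state(); Rm=R.from_rotvec(s['orientation']).as_matrix()
Q=(P-s['position'])@Rm
r=np.hypot(Q[...,0],Q[...,2])
m=(abs(Q[...,1]+.0165)<.0025)&(r<.03)
u=Q[m]; print('shoulder box',u.min(0).round(4),u.max(0).round(4),m.sum())
m=(Q[...,1]<-.0225)&(Q[...,1]>-.0265)&(r<.012); u=Q[m]; print('tip',u.min(0).round(4),u.max(0).round(4),u.mean(0).round(4),m.sum())
m=(Q[...,1]>.02)&(Q[...,1]<.04)&(r<.04); u=Q[m]; print('flange',u.min(0).round(4),u.max(0).round(4))
E
```

```text
shoulder box [-0.0291 -0.019  -0.0195] [ 0.0291 -0.014   0.0215] 6413
tip [-0.0063 -0.0253 -0.0044] [ 0.0046 -0.0225  0.0074] [-0.0008 -0.0237  0.0018] 568
flange [-0.0307  0.02    0.0009] [0.029  0.0348 0.0313]
```

Emit:
drive_tool(moves=[{"dp": [-0.009,0,-0.022],"rot": [0,0,0],"grip": 0.03},{"dp": [-0.027,0,-0.065],"rot": [0,0,0],"grip": 0.03},{"dp": [-0.045,0,-0.108],"rot": [0,0,0],"grip": 0.03},{"dp": [-0.063,0,-0.151],"rot": [0,0,0],"grip": 0.03},{"dp": [-0.081,0,-0.194],"rot": [0,0,0],"grip": 0.03},{"dp": [-0.099,0,-0.237],"rot": [0,0,0],"grip": 0.03},{"dp": [-0.117,0,-0.28],"rot": [0,0,0],"grip": 0.03},{"dp": [-0.135,0,-0.323],"rot": [0,0,0],"grip": 0.03},{"dp": [-0.153,0,-0.366],"rot": [0,0,0],"grip": 0.03},{"dp": [-0.171,0,-0.409],"rot": [0,0,0],"grip": 0.03},{"dp": [-0.18,0,-0.433],"rot": [0,0,0],"grip": 0.03},{"dp": [-0.1846,0,-0.4459],"rot": [0,0,0],"grip": 0.03}])

```text
time_s: 4.15
position: [0.5712, -0.1475, 0.1609]
orientation: [-1.481, -0.61, 0.614]
ft_force: [0.5, 1.2, -4.1]
gripper_width: 0.0391
```

```bash
python3 go.py 571 -146 75 45;python3 - <<'E'
from h import *
f=grab('wrist'); cv2.imwrite('pics/w3.png',f['frame'])
f=grab('top'); cv2.imwrite('pics/t3.png',f['frame'])
E
```

```text
t 4.15 pos [ 571.2 -147.5  160.9] yaw 44.9 w 39.1 F [ 0.5  1.2 -4.1] q [-0.26  0.4   1.79 -0.    0.96 -1.04]
dp [0.0011, 0.0859, 0.001] rot [-0.1, -0.1, -0.1] dist 0.086
```

View pics/w3.png

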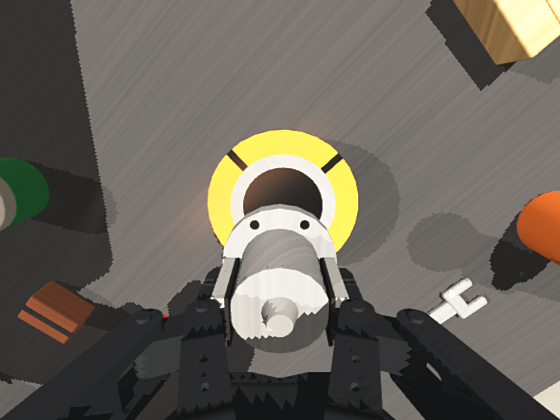

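The hub hangs over the turntable, centred laterally at (282,...). I'll lower it most of the way, then slowly.

Emit:
drive_tool(moves=[{"dp": [0,0.03,0],"rot": [0,0,0],"grip": 0.03},{"dp": [0,0.06,0],"rot": [0,0,0],"grip": 0.03},{"dp": [0,0.078,0],"rot": [0,0,0],"grip": 0.03},{"dp": [0,0.084,0],"rot": [0,0,0],"grip": 0.03},{"dp": [0,0.084,0],"rot": [0,0,0],"grip": 0.03},{"dp": [0,0.084,0],"rot": [0,0,0],"grip": 0.03}])

```text
time_s: 4.85
position: [0.5718, -0.1449, 0.0799]
orientation: [-1.482, -0.615, 0.614]
ft_force: [0.4, 0.4, -2.2]
gripper_width: 0.0388
```

```bash
python3 go.py 571 -146 74 45;python3 - <<'E'
from h import *
f=grab('wrist'); cv2.imwrite('pics/w4.png',f['frame'])
f=grab('scene'); cv2.imwrite('pics/s4.png',cv2.resize(f['frame'][120:240,170:290],None,fx=5,fy=5))
E
```

```text
t 4.85 pos [ 571.8 -144.9   79.9] yaw 45.0 w 38.8 F [ 0.4  0.4 -2.2] q [-0.25  0.51  1.83  0.    0.8  -1.04]
dp [-0.0014, 0.0059, -0.0002] rot [0.0, 0.0, 0.0] dist 0.006
```

View pics/w4.png

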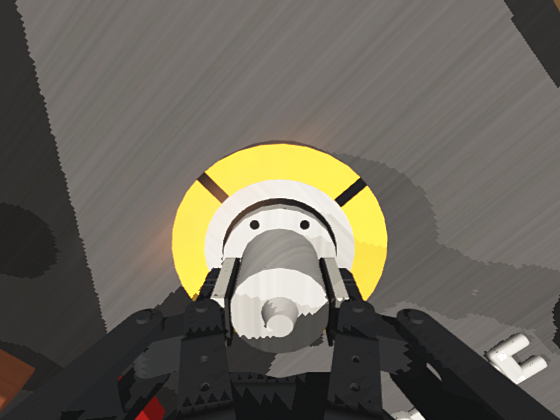

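View pics/s4.png

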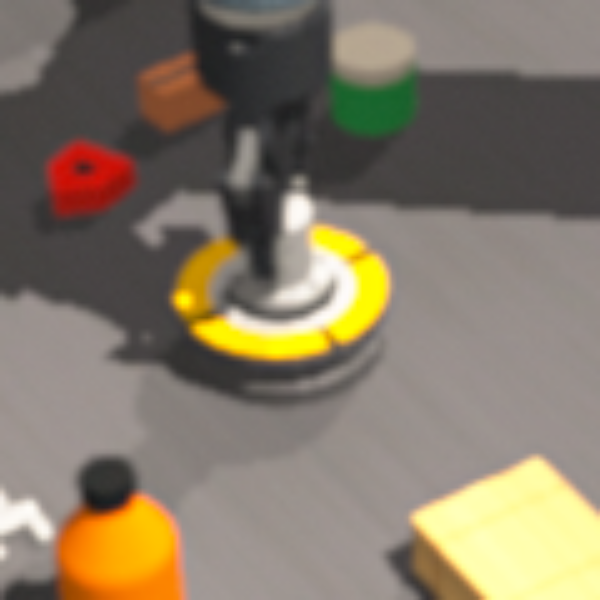

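The black disc shows an even sliver round the flange in the wrist view at (282,205), so the hub is centred. I'll lower about 6 mm and release.

Emit:
drive_tool(moves=[{"dp": [0,0.003,0],"rot": [0,0,0],"grip": 0.03},{"dp": [0,0.005,0],"rot": [0,0,0],"grip": 0.03},{"dp": [0,0.006,0],"rot": [0,0,0],"grip": 0.03},{"dp": [0,0.006,0],"rot": [0,0,0],"grip": 0.03},{"dp": [0,0.006,0],"rot": [0,0,0],"grip": 0.03}])

```text
time_s: 5.45
position: [0.5718, -0.1455, 0.0746]
orientation: [-1.483, -0.614, 0.613]
ft_force: [-4.5, 0.6, 10.8]
gripper_width: 0.0389
```

Emit:
drive_tool(moves=[{"dp": [0,0,0],"rot": [0,0,0],"grip": 0.085},{"dp": [0,0,0],"rot": [0,0,0],"grip": 0.085},{"dp": [0,0,0],"rot": [0,0,0],"grip": 0.085},{"dp": [0,0,0],"rot": [0,0,0],"grip": 0.085},{"dp": [0,-0.02,0],"rot": [0,0,0],"grip": 0.085},{"dp": [0,-0.05,0],"rot": [0,0,0],"grip": 0.085},{"dp": [0,-0.09,0],"rot": [0,0,0],"grip": 0.085},{"dp": [0,-0.12,0],"rot": [0,0,0],"grip": 0.085},{"dp": [0,-0.12,0],"rot": [0,0,0],"grip": 0.085}])

```text
time_s: 6.35
position: [0.574, -0.146, 0.1978]
orientation: [-1.487, -0.619, 0.609]
ft_force: [0.4, -0.0, 0.6]
gripper_width: 0.085
```

```bash
python3 - <<'E'
from meas import *
f=grab('wrist'); P=cloud(f); Z=P[...,2]; print(f['frame'].shape)
cv2.imwrite('pics/w5.png',f['frame'])
for n,z,r,zt in [('shoulder',.09,.03,.003),('tip',.098,.01,.003),('tt',.04,.08,.004)]:
    m=near(P,(.5705,-.1455),r)&(abs(Z-z)<zt); q=P[m]; print(n,((q.min(0)+q.max(0))/2).round(4),(q.max(0)-q.min(0)).round(4),q.mean(0).round(4))
E
python3 go.py 501 362.6 160 0 501 362.6 160 10
```

```text
(420, 560, 3)
shoulder [ 0.5703 -0.1456  0.09  ] [0.0402 0.0395 0.006 ] [ 0.5695 -0.145   0.0897]
tip [ 0.5696 -0.1453  0.0972] [0.0106 0.0118 0.0043] [ 0.5695 -0.1452  0.0974]
tt [ 0.5702 -0.1452  0.04  ] [0.1193 0.1199 0.0079] [ 0.566  -0.1407  0.0404]
t 6.4 pos [ 572.8 -145.8  195.4] yaw 45.0 w 85.0 F [-0.4 -0.2 -0.3] q [-0.25  0.36  1.76 -0.    1.02 -1.04]
dp [0.3085, 0.0346, 0.4104] rot [0.2, 45.0, 0.2] dist 0.515
dp [0.3085, 0.0346, 0.4104] rot [0.2, 35.0, 0.2] dist 0.515
```

View pics/w5.png

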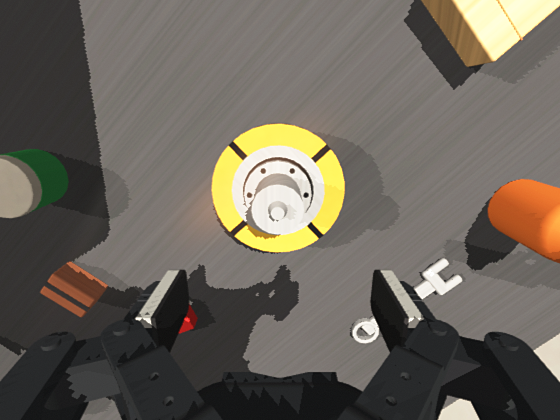

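Hub seated: shoulder centre (570.3,-145.6) against turntable (570.2,-145.2), spigot at wrist pixel (280,212). Now the collar, keeping the 45° yaw.

Emit:
drive_tool(moves=[{"dp": [0.3085,0.0346,0.4104],"rot": [0,0,0],"grip": 0.085},{"dp": [0.3085,0.0346,0.4104],"rot": [0,0,0],"grip": 0.085},{"dp": [0.3085,0.0346,0.4104],"rot": [0,0,0],"grip": 0.085},{"dp": [0.3085,0.0346,0.4104],"rot": [0,0,0],"grip": 0.085},{"dp": [0.3085,0.0346,0.4104],"rot": [0,0,0],"grip": 0.085},{"dp": [0.3085,0.0346,0.4104],"rot": [0,0,0],"grip": 0.085},{"dp": [0.3085,0.0346,0.4104],"rot": [0,0,0],"grip": 0.085},{"dp": [0.3085,0.0346,0.4104],"rot": [0,0,0],"grip": 0.085},{"dp": [0.3085,0.0346,0.4104],"rot": [0,0,0],"grip": 0.085},{"dp": [0.3085,0.0346,0.4104],"rot": [0,0,0],"grip": 0.085},{"dp": [0.3085,0.0346,0.4104],"rot": [0,0,0],"grip": 0.085},{"dp": [0.3085,0.0346,0.4104],"rot": [0,0,0],"grip": 0.085}])

```text
time_s: 7.6
position: [0.4983, 0.3645, 0.157]
orientation: [-1.482, -0.615, 0.618]
ft_force: [-0.5, -0.2, 0.3]
gripper_width: 0.085
```

```bash
python3 - <<'E'
from meas import *
f=grab('wrist'); P=cloud(f); Z=P[...,2]
cv2.imwrite('pics/w6.png',f['frame'])
for n,c,z,r,zt in [('collar',(.501,.3626),.018,.03,.003)]:
    m=near(P,c,r)&(abs(Z-z)<zt); q=P[m]; print(n,((q.min(0)+q.max(0))/2).round(4),(q.max(0)-q.min(0)).round(4),q.mean(0).round(4))
E
python3 go.py 501 362.6 60 45 501 362.6 23 45
```

```text
collar [0.5004 0.3649 0.0174] [0.0427 0.0427 0.0048] [0.4998 0.3653 0.0175]
t 7.65 pos [498.6 362.8 157.1] yaw 45.1 w 85.0 F [-0.1 -0.8  0.3] q [ 0.63  0.44  1.73 -0.    0.97 -0.16]
dp [0.0018, 0.0971, -0.0019] rot [-0.0, 0.1, -0.2] dist 0.097
dp [0.0019, 0.1341, -0.0019] rot [-0.0, 0.1, -0.2] dist 0.134
```

View pics/w6.png

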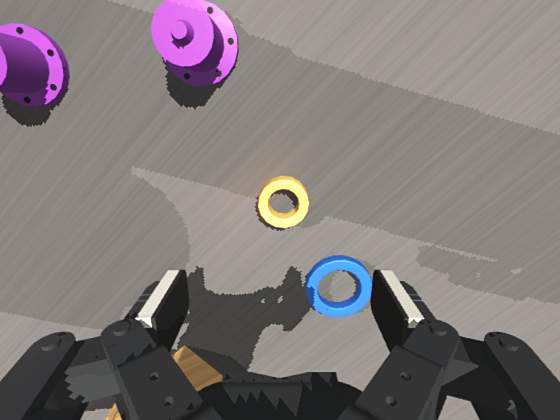

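The collar is at wrist (283,203), centred. Pads go clear of the blue ring at (340,287).

Emit:
drive_tool(moves=[{"dp": [0.002,0.04,-0.0015],"rot": [0,0,0],"grip": 0.085},{"dp": [0.002,0.08,-0.0015],"rot": [0,0,0],"grip": 0.085},{"dp": [0.002,0.115,-0.0015],"rot": [0,0,0],"grip": 0.085},{"dp": [0.002,0.133,-0.0015],"rot": [0,0,0],"grip": 0.085},{"dp": [0.002,0.133,-0.0015],"rot": [0,0,0],"grip": 0.085},{"dp": [0.002,0.133,-0.0015],"rot": [0,0,0],"grip": 0.035},{"dp": [0.002,0.133,-0.0015],"rot": [0,0,0],"grip": 0.035},{"dp": [0.002,0.133,-0.0015],"rot": [0,0,0],"grip": 0.035},{"dp": [0.002,0.133,-0.0015],"rot": [0,0,0],"grip": 0.035},{"dp": [0.002,0.133,-0.0015],"rot": [0,0,0],"grip": 0.035}], grip_force=40)

```text
time_s: 8.65
position: [0.503, 0.3636, 0.0277]
orientation: [-1.482, -0.616, 0.612]
ft_force: [-0.0, -3.2, 7.1]
gripper_width: 0.042
```

```bash
python3 go.py 501 362.6 220 45
```

```text
t 8.65 pos [503.  363.6  27.7] yaw 45.0 w 42.0 F [-0.  -3.2  7.1] q [ 0.62  0.62  1.78 -0.    0.74 -0.16]
dp [-0.0017, -0.1923, 0.0006] rot [0.0, 0.0, 0.1] dist 0.192
```

Emit:
drive_tool(moves=[{"dp": [0,-0.03,0],"rot": [0,0,0],"grip": 0.035},{"dp": [0,-0.07,0],"rot": [0,0,0],"grip": 0.035},{"dp": [0,-0.12,0],"rot": [0,0,0],"grip": 0.035},{"dp": [0,-0.165,0],"rot": [0,0,0],"grip": 0.035},{"dp": [0,-0.185,0],"rot": [0,0,0],"grip": 0.035},{"dp": [0,-0.185,0],"rot": [0,0,0],"grip": 0.035}])

```text
time_s: 9.25
position: [0.5037, 0.3646, 0.2156]
orientation: [-1.48, -0.62, 0.608]
ft_force: [-0.0, -0.1, -0.5]
gripper_width: 0.0417
```

```bash
python3 - <<'E'
from meas import *
from scipy.spatial.transform import Rotation as R
f=grab('wrist'); P=cloud(f); cv2.imwrite('pics/w7.png',f['frame'])
s=get_state(); Rm=R.from_rotvec(s['orientation']).as_matrix(); Q=(P-s['position'])@Rm
hsv=cv2.cvtColor(f['frame'],cv2.COLOR_BGR2HSV); m=(hsv[...,0]>15)&(hsv[...,0]<32)&(hsv[...,1]>110)&(np.hypot(Q[...,0],Q[...,2])<.035)&(abs(Q[...,1])<.04)
q=Q[m];print(m.sum(),q.min(0).round(4),q.max(0).round(4)); print(np.histogram(q[:,1],bins=np.arange(-.02,.04,.003)))
top=q[q[:,1]<np.percentile(q[:,1],30)]
print(np.percentile(q[:,1],[2,10,30,50]).round(4))
E
python3 go.py 570.3 -145.5 200 45
```

```text
3133 [-0.0209 -0.0227 -0.0189] [0.0209 0.025  0.0246]
(array([   1,    0,    0,    0,    0,    0,    0,    0,  169, 1332,  401,
        385,  346,  313,  182,    1,    0,    0,    0]), array([-0.02 , -0.017, -0.014, -0.011, -0.008, -0.005, -0.002,  0.001,
        0.004,  0.007,  0.01 ,  0.013,  0.016,  0.019,  0.022,  0.025,
        0.028,  0.031,  0.034,  0.037]))
[0.0067 0.0072 0.0081 0.0104]
t 9.3 pos [502.7 363.8 212.9] yaw 45.0 w 41.5 F [-0.6 -0.4 -2.5] q [ 0.62  0.38  1.68 -0.    1.08 -0.16]
dp [-0.3124, 0.0119, -0.4079] rot [0.0, 0.0, 0.2] dist 0.514
```

View pics/w7.png

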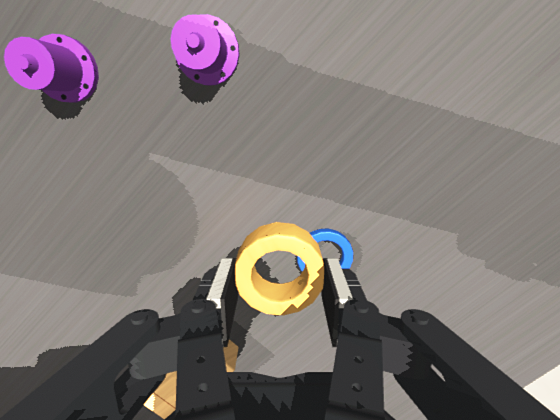

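Collar held level, top 7.5 mm below the TCP. Checking its centre offset.

```bash
python3 - <<'E'
from meas import *
from scipy.spatial.transform import Rotation as R
f=grab('wrist'); P=cloud(f)
s=get_state(); Rm=R.from_rotvec(s['orientation']).as_matrix(); Q=(P-s['position'])@Rm
print(s['position'])
m=(Q[...,1]>.0055)&(Q[...,1]<.0105)&(np.hypot(Q[...,0],Q[...,2])<.03)
hsv=cv2.cvtColor(f['frame'],cv2.COLOR_BGR2HSV); m&=(hsv[...,0]>15)&(hsv[...,0]<32)&(hsv[...,1]>110)
q=Q[m];print(m.sum(),q.min(0).round(4),q.max(0).round(4),((q.min(0)+q.max(0))/2).round(4))
E
```

```text
[0.50180402 0.36318134 0.21102826]
1434 [-0.0212  0.0062 -0.0192] [0.0206 0.0105 0.0243] [-0.0003  0.0083  0.0025]
```

```bash
python3 go.py 571.9 -147 200 45
```

```text
t 9.35 pos [501.8 363.2 211. ] yaw 45.0 w 41.4 F [-0.6  1.  -1.8] q [ 0.62  0.38  1.68 -0.    1.07 -0.16]
dp [-0.3112, 0.0108, -0.4103] rot [0.0, -0.0, 0.1] dist 0.515
```

Emit:
drive_tool(moves=[{"dp": [-0.015,0.001,-0.02],"rot": [0,0,0],"grip": 0.035},{"dp": [-0.044,0.002,-0.058],"rot": [0,0,0],"grip": 0.035},{"dp": [-0.073,0.003,-0.096],"rot": [0,0,0],"grip": 0.035},{"dp": [-0.102,0.004,-0.134],"rot": [0,0,0],"grip": 0.035},{"dp": [-0.131,0.005,-0.173],"rot": [0,0,0],"grip": 0.035},{"dp": [-0.16,0.006,-0.211],"rot": [0,0,0],"grip": 0.035},{"dp": [-0.189,0.007,-0.249],"rot": [0,0,0],"grip": 0.035},{"dp": [-0.218,0.008,-0.287],"rot": [0,0,0],"grip": 0.035},{"dp": [-0.247,0.009,-0.325],"rot": [0,0,0],"grip": 0.035},{"dp": [-0.276,0.01,-0.363],"rot": [0,0,0],"grip": 0.035},{"dp": [-0.3,0.01,-0.395],"rot": [0,0,0],"grip": 0.035},{"dp": [-0.3112,0.01,-0.4103],"rot": [0,0,0],"grip": 0.035}])

```text
time_s: 10.55
position: [0.5711, -0.1498, 0.1987]
orientation: [-1.482, -0.61, 0.614]
ft_force: [-0.0, 1.0, -0.8]
gripper_width: 0.0414
```

Emit:
drive_tool(moves=[{"dp": [0,0.02,0],"rot": [0,0,0],"grip": 0.035},{"dp": [0,0.045,0],"rot": [0,0,0],"grip": 0.035},{"dp": [0,0.06,0],"rot": [0,0,0],"grip": 0.035},{"dp": [0,0.06,0],"rot": [0,0,0],"grip": 0.035},{"dp": [0,0.06,0],"rot": [0,0,0],"grip": 0.035}])

```text
time_s: 11.05
position: [0.5719, -0.1463, 0.1404]
orientation: [-1.481, -0.614, 0.615]
ft_force: [0.2, -0.2, -0.7]
gripper_width: 0.0415
```

```bash
python3 - <<'E'
from meas import *
f=grab('wrist'); cv2.imwrite('pics/w8.png',f['frame'])
E
python3 go.py 571.9 -147 116 45
```

```text
t 11.1 pos [ 572.4 -146.5  141.2] yaw 45.0 w 41.5 F [0.5 0.3 0.3] q [-0.25  0.42  1.8   0.    0.92 -1.04]
dp [-0.0007, 0.0252, 0.0] rot [0.0, 0.0, 0.0] dist 0.025
```

View pics/w8.png

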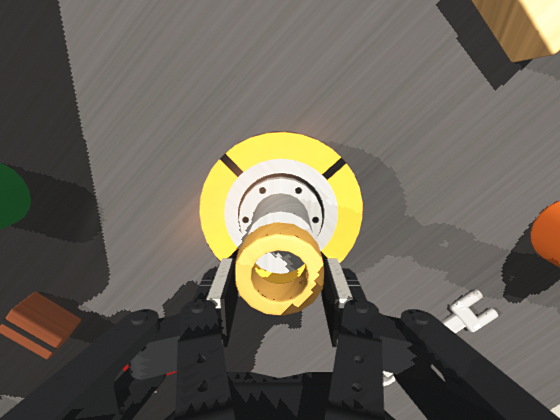

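The collar is over the hub axis, with the spigot visible through it. I'll lower it, slowly at the end.

Emit:
drive_tool(moves=[{"dp": [-0.0005,0.01,0],"rot": [0,0,0],"grip": 0.035},{"dp": [-0.0005,0.018,0],"rot": [0,0,0],"grip": 0.035},{"dp": [-0.0005,0.022,0],"rot": [0,0,0],"grip": 0.035},{"dp": [-0.0005,0.024,0],"rot": [0,0,0],"grip": 0.035},{"dp": [-0.0005,0.0245,0],"rot": [0,0,0],"grip": 0.035},{"dp": [-0.0005,0.0245,0],"rot": [0,0,0],"grip": 0.035}])

```text
time_s: 11.7
position: [0.5715, -0.1471, 0.1176]
orientation: [-1.482, -0.614, 0.614]
ft_force: [-6.3, 1.6, 16.0]
gripper_width: 0.0415
```

Emit:
drive_tool(moves=[{"dp": [0,-0.001,0],"rot": [0,0,0],"grip": 0.07},{"dp": [0,-0.001,0],"rot": [0,0,0],"grip": 0.085},{"dp": [0,-0.001,0],"rot": [0,0,0],"grip": 0.085},{"dp": [0,-0.001,0],"rot": [0,0,0],"grip": 0.085},{"dp": [0,-0.02,0],"rot": [0,0,0],"grip": 0.085},{"dp": [0,-0.05,0],"rot": [0,0,0],"grip": 0.085},{"dp": [0,-0.09,0],"rot": [0,0,0],"grip": 0.085},{"dp": [0,-0.1,0],"rot": [0,0,0],"grip": 0.085},{"dp": [0,-0.1,0],"rot": [0,0,0],"grip": 0.085}])

```text
time_s: 12.6
position: [0.5727, -0.1475, 0.2179]
orientation: [-1.484, -0.616, 0.612]
ft_force: [0.2, 0.1, 0.2]
gripper_width: 0.0849
```

```bash
python3 - <<'E'
from meas import *
f=grab('wrist'); P=cloud(f); Z=P[...,2]; cv2.imwrite('pics/w9.png',f['frame'])
for n,z,r,zt in [('collar',.108,.03,.003),('flange',.048,.035,.003)]:
    m=near(P,(.5705,-.1455),r)&(abs(Z-z)<zt); q=P[m]; print(n,((q.min(0)+q.max(0))/2).round(4),(q.max(0)-q.min(0)).round(4),q.mean(0).round(4))
E
python3 go.py 495.5 -383.5 160 96 495.5 -383.5 160 -84
```

```text
collar [ 0.5689 -0.1461  0.1074] [0.043  0.0432 0.0048] [ 0.5681 -0.1456  0.1075]
flange [ 0.5694 -0.1442  0.048 ] [0.0572 0.056  0.0055] [ 0.561  -0.1347  0.0482]
t 12.65 pos [ 571.7 -147.3  216.2] yaw 45.0 w 84.7 F [-0.8  0.2 -0.2] q [-0.25  0.33  1.74  0.    1.06 -1.04]
dp [-0.221, 0.0562, -0.1131] rot [0.0, -51.0, 0.0] dist 0.255
dp [-0.221, 0.0562, -0.1131] rot [-0.0, 129.0, 0.1] dist 0.255
```

View pics/w9.png

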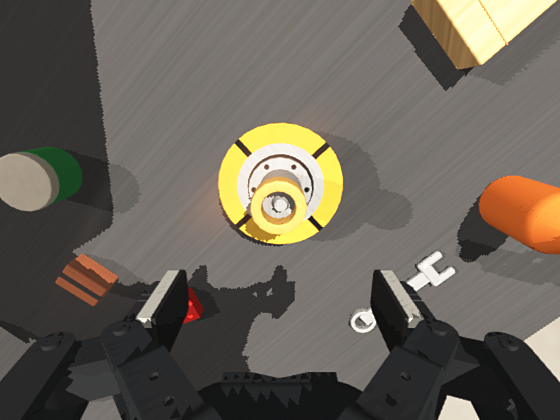

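The collar is seated on the spigot at wrist (280,205), top at 108 mm, within 2 mm of the hub centre. Now the copper.

Emit:
drive_tool(moves=[{"dp": [-0.044,0.011,-0.0226],"rot": [0,-8.5,0],"grip": 0.085},{"dp": [-0.088,0.022,-0.045],"rot": [0,-17,0],"grip": 0.085},{"dp": [-0.132,0.033,-0.068],"rot": [0,-25.5,0],"grip": 0.085},{"dp": [-0.176,0.044,-0.09],"rot": [0,-34,0],"grip": 0.085},{"dp": [-0.21,0.05,-0.107],"rot": [0,-42.5,0],"grip": 0.085},{"dp": [-0.221,0.0562,-0.1131],"rot": [0,-51,0],"grip": 0.085},{"dp": [-0.221,0.0562,-0.1131],"rot": [0,-51,0],"grip": 0.085},{"dp": [-0.221,0.0562,-0.1131],"rot": [0,-51,0],"grip": 0.085},{"dp": [-0.221,0.0562,-0.1131],"rot": [0,-51,0],"grip": 0.085}])

```text
time_s: 13.55
position: [0.4954, -0.3822, 0.1593]
orientation: [-1.158, -1.284, 1.284]
ft_force: [-0.3, -0.0, 0.5]
gripper_width: 0.0849
```

```bash
python3 - <<'E'
from meas import *
f=grab('wrist'); P=cloud(f); Z=P[...,2]; cv2.imwrite('pics/w10.png',f['frame'])
m=near(P,(.4955,-.3835),.04)&(abs(Z-.03)<.003); q=P[m]*1000; print(cv2.minAreaRect(q[:,:2].astype(np.float32)),q[:,2].mean())
m=near(P,(.593,-.341),.04)&(abs(Z-.018)<.003); q=P[m]*1000; print(m.sum(),cv2.minAreaRect(q[:,:2].astype(np.float32)))
E
python3 go.py 495.5 -383.5 28 96
```

```text
((495.3733825683594, -384.3858337402344), (50.73997116088867, 29.911630630493164), 4.79130220413208) 29.65472312539024
1750 ((595.013427734375, -341.01202392578125), (52.848575592041016, 44.022666931152344), 22.16905975341797)
t 13.6 pos [ 495.7 -382.2  159.7] yaw 95.9 w 84.7 F [ 0.1 -0.1  0.4] q [-0.66  0.45  1.71  0.    0.99 -2.33]
dp [-0.0013, 0.1317, 0.0003] rot [-0.0, -0.1, 0.0] dist 0.132
```

View pics/w10.png

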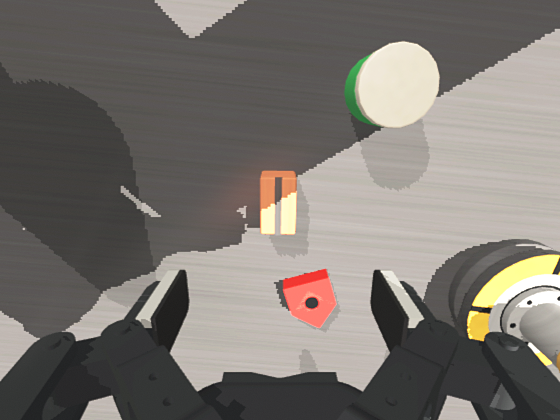

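Copper at wrist (279,202), square with the jaws. I'll grip it now.

Emit:
drive_tool(moves=[{"dp": [-0.001,0.04,0],"rot": [0,1,0],"grip": 0.085},{"dp": [-0.0015,0.08,0],"rot": [0,1,0],"grip": 0.085},{"dp": [-0.002,0.115,0],"rot": [0,1,0],"grip": 0.085},{"dp": [-0.002,0.131,0],"rot": [0,1,0],"grip": 0.085},{"dp": [-0.002,0.131,0],"rot": [0,1,0],"grip": 0.085},{"dp": [-0.002,0.131,0],"rot": [0,1,0],"grip": 0.02},{"dp": [-0.002,0.131,0],"rot": [0,1,0],"grip": 0.02},{"dp": [-0.002,0.131,0],"rot": [0,1,0],"grip": 0.02},{"dp": [-0.002,0.131,0],"rot": [0,1,0],"grip": 0.02},{"dp": [-0.002,0.131,0],"rot": [0,1,0],"grip": 0.02},{"dp": [-0.002,0.131,0],"rot": [0,1,0],"grip": 0.02}], grip_force=50)

```text
time_s: 14.7
position: [0.4962, -0.3859, 0.0305]
orientation: [-1.169, -1.274, 1.273]
ft_force: [-0.3, 2.5, 8.0]
gripper_width: 0.0287
```

Emit:
drive_tool(moves=[{"dp": [0,-0.03,0],"rot": [0,0,0],"grip": 0.02},{"dp": [0,-0.07,0],"rot": [0,0,0],"grip": 0.02},{"dp": [0,-0.12,0],"rot": [0,0,0],"grip": 0.02},{"dp": [0,-0.165,0],"rot": [0,0,0],"grip": 0.02},{"dp": [0,-0.19,0],"rot": [0,0,0],"grip": 0.02},{"dp": [0,-0.19,0],"rot": [0,0,0],"grip": 0.02},{"dp": [0,-0.19,0],"rot": [0,0,0],"grip": 0.02}])

```text
time_s: 15.4
position: [0.4951, -0.3852, 0.2185]
orientation: [-1.167, -1.273, 1.273]
ft_force: [-0.9, -0.4, -5.0]
gripper_width: 0.0288
```

```bash
python3 - <<'E'
from meas import *
from scipy.spatial.transform import Rotation as R
f=grab('wrist'); P=cloud(f); cv2.imwrite('pics/w11.png',f['frame'])
s=get_state(); Rm=R.from_rotvec(s['orientation']).as_matrix(); Q=(P-s['position'])@Rm
m=(abs(Q[...,0])<.012)&(abs(Q[...,2])<.045)&(abs(Q[...,1])<.04); q=Q[m]
h=np.histogram(q[:,1],bins=np.arange(-.03,.03,.002)); k=h[0].argmax(); print(h[0],h[1][k])
t=q[abs(q[:,1]-h[1][k]-.001)<.002]; print(t.min(0).round(4),t.max(0).round(4),((t.min(0)+t.max(0))/2).round(4))
E
python3 go.py 574.7 -15.7 200 94.9
```

```text
[   0    0    0    0    0    0    0    0    0    0    0    0    0   19
 4068 1214  106   99   88   93   89   89   77   69   77   76   74   63
   35] -0.001999999999999974
[-0.012  -0.0025 -0.0252] [0.012  0.001  0.0259] [-0.     -0.0007  0.0003]
t 15.45 pos [ 494.5 -384.7  217.2] yaw 95.0 w 28.9 F [-0.5  0.2 -4.4] q [-0.66  0.39  1.66 -0.    1.1  -2.32]
dp [0.3606, 0.0177, -0.112] rot [-0.1, 0.1, 0.1] dist 0.378
```

View pics/w11.png

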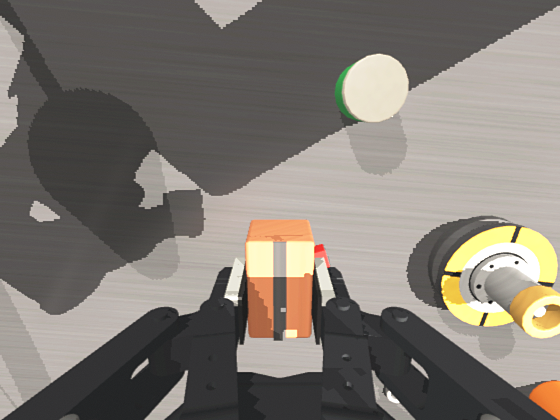

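Emit:
drive_tool(moves=[{"dp": [0.018,0,-0.006],"rot": [0,0,0],"grip": 0.02},{"dp": [0.055,0,-0.017],"rot": [0,0,0],"grip": 0.02},{"dp": [0.095,0,-0.03],"rot": [0,0,0],"grip": 0.02},{"dp": [0.135,0,-0.042],"rot": [0,0,0],"grip": 0.02},{"dp": [0.175,0,-0.054],"rot": [0,0,0],"grip": 0.02},{"dp": [0.215,0,-0.067],"rot": [0,0,0],"grip": 0.02},{"dp": [0.255,0,-0.079],"rot": [0,0,0],"grip": 0.02},{"dp": [0.295,0.01,-0.092],"rot": [0,0,0],"grip": 0.02},{"dp": [0.33,0.03,-0.102],"rot": [0,0,0],"grip": 0.02},{"dp": [0.353,0.06,-0.11],"rot": [0,0,0],"grip": 0.02},{"dp": [0.3606,0.09,-0.112],"rot": [0,0,0],"grip": 0.02},{"dp": [0.3606,0.11,-0.112],"rot": [0,0,0],"grip": 0.02}])

```text
time_s: 16.65
position: [0.5733, -0.014, 0.1051]
orientation: [-1.161, -1.271, 1.277]
ft_force: [-0.0, -0.1, -4.2]
gripper_width: 0.0286
```

```bash
python3 go.py 574.7 -15.7 33 94.9
```

```text
t 16.65 pos [573.3 -14.  105.1] yaw 95.1 w 28.6 F [-0.  -0.1 -4.2] q [-0.03  0.45  1.86  0.    0.84 -1.69]
dp [-0.0019, 0.0721, -0.0017] rot [-0.3, 0.2, 0.1] dist 0.072
```

Emit:
drive_tool(moves=[{"dp": [-0.001,0.03,-0.001],"rot": [0,0,0],"grip": 0.02},{"dp": [-0.001,0.055,-0.001],"rot": [0,0,0],"grip": 0.02},{"dp": [-0.001,0.068,-0.001],"rot": [0,0,0],"grip": 0.02},{"dp": [-0.001,0.071,-0.001],"rot": [0,0,0],"grip": 0.02},{"dp": [-0.001,0.073,-0.001],"rot": [0,0,0],"grip": 0.02},{"dp": [-0.001,0.073,-0.001],"rot": [0,0,0],"grip": 0.02}])

```text
time_s: 17.25
position: [0.5773, -0.0173, 0.0366]
orientation: [-1.167, -1.274, 1.273]
ft_force: [0.0, -0.1, -3.9]
gripper_width: 0.0291
```

Emit:
drive_tool(moves=[{"dp": [0.001,0.003,0.001],"rot": [0,0,0],"grip": 0.02},{"dp": [0.001,0.005,0.002],"rot": [0,0,0],"grip": 0.02},{"dp": [0.001,0.006,0.002],"rot": [0,0,0],"grip": 0.02},{"dp": [0.001,0.006,0.002],"rot": [0,0,0],"grip": 0.02}])

```text
time_s: 17.65
position: [0.5746, -0.0166, 0.0305]
orientation: [-1.167, -1.273, 1.273]
ft_force: [-2.8, 1.0, 3.4]
gripper_width: 0.0289
```

Touching down (force changed from -3.9 to +3.4 N). Release and lift.

Emit:
drive_tool(moves=[{"dp": [0,0,0],"rot": [0,0,0],"grip": 0.06},{"dp": [0,0,0],"rot": [0,0,0],"grip": 0.085},{"dp": [0,0,0],"rot": [0,0,0],"grip": 0.085},{"dp": [0,0,0],"rot": [0,0,0],"grip": 0.085},{"dp": [0,-0.03,0],"rot": [0,0,0],"grip": 0.085},{"dp": [0,-0.07,0],"rot": [0,0,0],"grip": 0.085},{"dp": [0,-0.12,0],"rot": [0,0,0],"grip": 0.085},{"dp": [0,-0.17,0],"rot": [0,0,0],"grip": 0.085},{"dp": [0,-0.17,0],"rot": [0,0,0],"grip": 0.085}])

```text
time_s: 18.55
position: [0.5787, -0.0167, 0.2071]
orientation: [-1.176, -1.281, 1.268]
ft_force: [0.4, 0.8, -0.5]
gripper_width: 0.0846
```

```bash
python3 - <<'E'
from meas import *
f=grab('wrist'); P=cloud(f); Z=P[...,2]; cv2.imwrite('pics/w12.png',f['frame'])
m=near(P,(.5747,-.0157),.04)&(abs(Z-.03)<.003); q=P[m]*1000; print(cv2.minAreaRect(q[:,:2].astype(np.float32)),q[:,2].mean())
E
python3 go.py 584.8 -345.2 190 112.2
```

```text
((574.0537719726562, -17.531822204589844), (50.68092727661133, 29.716310501098633), 4.43241024017334) 29.672125024689045
t 18.6 pos [577.  -16.6 203.9] yaw 95.0 w 85.2 F [ 0.4 -0.3 -0.1] q [-0.03  0.32  1.79 -0.    1.02 -1.69]
dp [-0.328, 0.0141, 0.021] rot [0.4, -17.2, -0.1] dist 0.329
```

Copper placed at (574.1,-17.5) against the target (574.7,-15.7). On to the magnet.

Emit:
drive_tool(moves=[{"dp": [-0.045,0,0.003],"rot": [0,-3,0],"grip": 0.085},{"dp": [-0.09,0,0.006],"rot": [0,-6,0],"grip": 0.085},{"dp": [-0.135,0,0.009],"rot": [0,-9,0],"grip": 0.085},{"dp": [-0.18,0,0.012],"rot": [0,-12,0],"grip": 0.085},{"dp": [-0.225,0,0.015],"rot": [0,-15,0],"grip": 0.085},{"dp": [-0.27,0.005,0.018],"rot": [0,-17.2,0],"grip": 0.085},{"dp": [-0.31,0.02,0.02],"rot": [0,-17.2,0],"grip": 0.085},{"dp": [-0.328,0.05,0.021],"rot": [0,-17.2,0],"grip": 0.085},{"dp": [-0.328,0.05,0.021],"rot": [0,-17.2,0],"grip": 0.085},{"dp": [-0.328,0.05,0.021],"rot": [0,-17.2,0],"grip": 0.085}])

```text
time_s: 19.6
position: [0.5812, -0.3445, 0.1482]
orientation: [-0.997, -1.487, 1.487]
ft_force: [-0.2, -0.2, 0.2]
gripper_width: 0.0847
```

```bash
python3 - <<'E'
from meas import *
f=grab('wrist'); P=cloud(f); Z=P[...,2]; cv2.imwrite('pics/w13.png',f['frame'])
m=near(P,(.593,-.341),.04)&(abs(Z-.018)<.003); q=P[m]*1000; print(m.sum(),cv2.minAreaRect(q[:,:2].astype(np.float32)))
E
python3 go.py 584.8 -345.2 24 112.2
```

```text
2439 ((595.06982421875, -340.7539978027344), (51.39722442626953, 44.07923126220703), 22.469812393188477)
t 19.65 pos [ 582.1 -344.3  149.5] yaw 112.2 w 85.0 F [ 0.2  0.5 -0.3] q [-0.54  0.53  1.6   0.    1.02 -2.49]
dp [-0.0021, 0.1255, -0.0023] rot [-0.0, -0.0, 0.1] dist 0.125
```

View pics/w13.png

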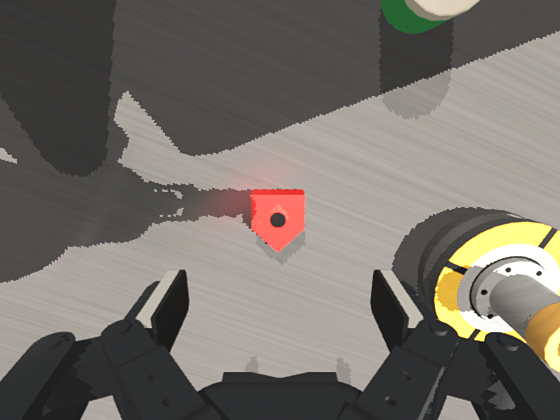

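Magnet at wrist (278,215), tip pointing down in the image (away from the robot), sides square to the jaws. Descending.

Emit:
drive_tool(moves=[{"dp": [-0.001,0.04,-0.002],"rot": [0,0,0],"grip": 0.085},{"dp": [-0.001,0.08,-0.002],"rot": [0,0,0],"grip": 0.085},{"dp": [-0.001,0.11,-0.002],"rot": [0,0,0],"grip": 0.085},{"dp": [-0.001,0.126,-0.002],"rot": [0,0,0],"grip": 0.085},{"dp": [-0.001,0.126,-0.002],"rot": [0,0,0],"grip": 0.085},{"dp": [-0.001,0.126,-0.002],"rot": [0,0,0],"grip": 0.035},{"dp": [-0.001,0.126,-0.002],"rot": [0,0,0],"grip": 0.035},{"dp": [-0.001,0.126,-0.002],"rot": [0,0,0],"grip": 0.035},{"dp": [-0.001,0.126,-0.002],"rot": [0,0,0],"grip": 0.035},{"dp": [-0.001,0.126,-0.002],"rot": [0,0,0],"grip": 0.035}], grip_force=40)

```text
time_s: 20.65
position: [0.5857, -0.3459, 0.0261]
orientation: [-1.003, -1.489, 1.489]
ft_force: [-1.3, 0.8, 7.5]
gripper_width: 0.0428
```

Emit:
drive_tool(moves=[{"dp": [0,-0.03,0],"rot": [0,0,0],"grip": 0.035},{"dp": [0,-0.07,0],"rot": [0,0,0],"grip": 0.035},{"dp": [0,-0.12,0],"rot": [0,0,0],"grip": 0.035},{"dp": [0,-0.165,0],"rot": [0,0,0],"grip": 0.035},{"dp": [0,-0.19,0],"rot": [0,0,0],"grip": 0.035},{"dp": [0,-0.19,0],"rot": [0,0,0],"grip": 0.035},{"dp": [0,-0.19,0],"rot": [0,0,0],"grip": 0.035}])

```text
time_s: 21.35
position: [0.5845, -0.3454, 0.2147]
orientation: [-1.002, -1.489, 1.489]
ft_force: [-0.3, 0.3, -2.3]
gripper_width: 0.0426
```

```bash
python3 - <<'E'
from meas import *
from scipy.spatial.transform import Rotation as R
f=grab('wrist'); P=cloud(f); cv2.imwrite('pics/w14.png',f['frame'])
s=get_state(); Rm=R.from_rotvec(s['orientation']).as_matrix(); Q=(P-s['position'])@Rm
m=(abs(Q[...,0])<.017)&(abs(Q[...,2])<.045)&(abs(Q[...,1])<.04); q=Q[m]
h=np.histogram(q[:,1],bins=np.arange(-.03,.03,.002)); k=h[0].argmax(); print(h[0],h[1][k])
t=q[abs(q[:,1]-h[1][k]-.001)<.002]; print(t.min(0).round(4),t.max(0).round(4),((t.min(0)+t.max(0))/2).round(4))
E
python3 go.py 487.8 116.8 200 88.1
```

```text
[   0    0    0    0    0    0    0    0    0    0    0    0    0    0
    0    0    0  298 5184  317  143  128  133  120  123  115  107   77
    1] 0.006000000000000033
[-0.017   0.0051 -0.0384] [0.017  0.009  0.0151] [ 0.      0.007  -0.0116]
t 21.4 pos [ 583.9 -345.   213.3] yaw 112.2 w 42.7 F [ 0.2  0.4 -2.3] q [-0.54  0.47  1.54 -0.    1.13 -2.49]
dp [0.4639, 0.0136, -0.0854] rot [-0.0, 24.1, 0.0] dist 0.472
```

View pics/w14.png

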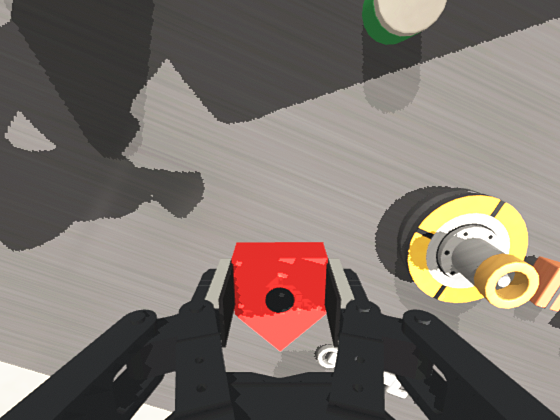

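Magnet held level, tip pointing +x; its origin is 9.5 mm ahead of the TCP. Carrying it over.

Emit:
drive_tool(moves=[{"dp": [0.02,0,-0.004],"rot": [0,2,0],"grip": 0.035},{"dp": [0.064,0,-0.012],"rot": [0,4,0],"grip": 0.035},{"dp": [0.108,0,-0.02],"rot": [0,6,0],"grip": 0.035},{"dp": [0.152,0,-0.028],"rot": [0,8,0],"grip": 0.035},{"dp": [0.196,0,-0.036],"rot": [0,10,0],"grip": 0.035},{"dp": [0.24,0,-0.044],"rot": [0,12,0],"grip": 0.035},{"dp": [0.284,0,-0.052],"rot": [0,14,0],"grip": 0.035},{"dp": [0.328,0,-0.06],"rot": [0,16,0],"grip": 0.035},{"dp": [0.372,0,-0.068],"rot": [0,18,0],"grip": 0.035},{"dp": [0.416,0.005,-0.077],"rot": [0,20,0],"grip": 0.035},{"dp": [0.45,0.01,-0.083],"rot": [0,22.5,0],"grip": 0.035},{"dp": [0.464,0.02,-0.0845],"rot": [0,24.1,0],"grip": 0.035}])

```text
time_s: 22.6
position: [0.486, 0.1187, 0.1926]
orientation: [-1.223, -1.184, 1.186]
ft_force: [0.3, 0.6, -0.8]
gripper_width: 0.0425
```

Emit:
drive_tool(moves=[{"dp": [0,0.03,0],"rot": [0,0,0],"grip": 0.035},{"dp": [0,0.07,0],"rot": [0,0,0],"grip": 0.035},{"dp": [0,0.11,0],"rot": [0,0,0],"grip": 0.035},{"dp": [0,0.14,0],"rot": [0,0,0],"grip": 0.035},{"dp": [0,0.14,0],"rot": [0,0,0],"grip": 0.035},{"dp": [0,0.14,0],"rot": [0,0,0],"grip": 0.035}])

```text
time_s: 23.2
position: [0.4866, 0.116, 0.0532]
orientation: [-1.223, -1.182, 1.187]
ft_force: [-0.2, 0.4, -0.0]
gripper_width: 0.043
```

```bash
python3 - <<'E'
from meas import *
f=grab('wrist'); cv2.imwrite('pics/w15.png',f['frame'])
E
python3 go.py 486.6 116.8 27 88.1
```

```text
t 23.25 pos [487.6 116.2  54.4] yaw 88.1 w 42.8 F [ 0.6  0.5 -1.2] q [ 0.23  0.45  2.04  0.    0.66 -1.31]
dp [0.0006, 0.0274, 0.001] rot [-0.0, -0.0, -0.0] dist 0.027
```

View pics/w15.png

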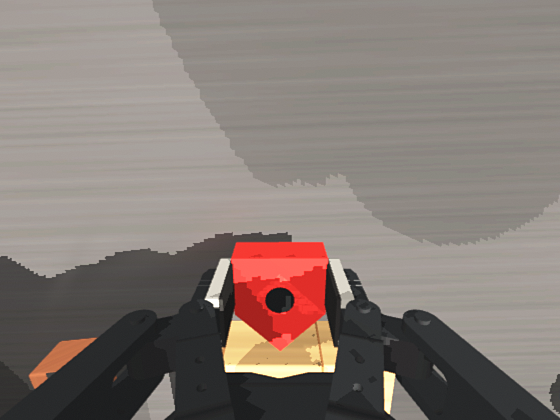

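The magnet is held in front of the pine block, tip at (280,350). Lowering.

Emit:
drive_tool(moves=[{"dp": [0,0.012,0.001],"rot": [0,0,0],"grip": 0.035},{"dp": [0,0.022,0.001],"rot": [0,0,0],"grip": 0.035},{"dp": [0,0.026,0.001],"rot": [0,0,0],"grip": 0.035},{"dp": [0,0.028,0.001],"rot": [0,0,0],"grip": 0.035},{"dp": [0,0.029,0.001],"rot": [0,0,0],"grip": 0.035},{"dp": [0,0.029,0.001],"rot": [0,0,0],"grip": 0.035}])

```text
time_s: 23.85
position: [0.4862, 0.1162, 0.026]
orientation: [-1.224, -1.184, 1.185]
ft_force: [-6.2, -1.6, 16.3]
gripper_width: 0.0429
```

Emit:
drive_tool(moves=[{"dp": [0,-0.001,0],"rot": [0,0,0],"grip": 0.06},{"dp": [0,-0.001,0],"rot": [0,0,0],"grip": 0.085},{"dp": [0,-0.001,0],"rot": [0,0,0],"grip": 0.085},{"dp": [0,-0.001,0],"rot": [0,0,0],"grip": 0.085},{"dp": [0,-0.03,0],"rot": [0,0,0],"grip": 0.085},{"dp": [0,-0.07,0],"rot": [0,0,0],"grip": 0.085},{"dp": [0,-0.12,0],"rot": [0,0,0],"grip": 0.085},{"dp": [0,-0.17,0],"rot": [0,0,0],"grip": 0.085},{"dp": [0,-0.17,0],"rot": [0,0,0],"grip": 0.085}])

```text
time_s: 24.75
position: [0.4902, 0.1171, 0.2013]
orientation: [-1.23, -1.193, 1.178]
ft_force: [0.6, 0.3, 0.0]
gripper_width: 0.0853
```

```bash
python3 - <<'E'
from meas import *
f=grab('wrist'); P=cloud(f); Z=P[...,2]; cv2.imwrite('pics/w16.png',f['frame'])
m=near(P,(.496,.1165),.04)&(abs(Z-.018)<.003); q=P[m]*1000; print(m.sum(),cv2.minAreaRect(q[:,:2].astype(np.float32)),q.min(0),q.max(0))
f=grab('top'); P=cloud(f); Z=P[...,2]; cv2.imwrite('pics/t16.png',f['frame'])
m=near(P,(.3955,-.311),.045)&(abs(Z-.05)<.008); print(m.sum(),P[m].mean(0))
E
python3 go.py 395.8 -311 200 88 395.8 -311 200 45
```

```text
1803 ((497.22479248046875, 114.93990325927734), (43.88206100463867, 51.074119567871094), 88.26998901367188) [471.21667293  92.93197467  15.06387729] [522.71449347 137.17594002  19.9990088 ]
510 [ 0.39553291 -0.31110651  0.0499715 ]
t 24.85 pos [487.2 116.4 196.1] yaw 88.1 w 85.1 F [-0.1 -0.1 -0.6] q [ 0.23  0.22  1.95  0.    0.97 -1.31]
dp [-0.4302, -0.0044, 0.0771] rot [0.2, 0.1, 0.0] dist 0.437
dp [-0.4302, -0.0044, 0.0771] rot [0.1, 43.1, 0.1] dist 0.437
```

View pics/w16.png

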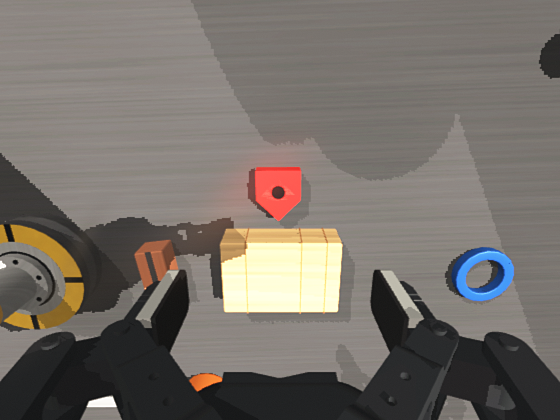

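Magnet sits with its tip at wrist (278,217), origin about (495,115): gap about 16 mm. The tin remeasures at (395.6,-311). On to the tin at the same yaw.

Emit:
drive_tool(moves=[{"dp": [-0.045,0,0.008],"rot": [0,0,0],"grip": 0.085},{"dp": [-0.09,0,0.016],"rot": [0,0,0],"grip": 0.085},{"dp": [-0.135,0,0.024],"rot": [0,0,0],"grip": 0.085},{"dp": [-0.18,0,0.032],"rot": [0,0,0],"grip": 0.085},{"dp": [-0.225,0,0.04],"rot": [0,0,0],"grip": 0.085},{"dp": [-0.27,0,0.048],"rot": [0,0,0],"grip": 0.085},{"dp": [-0.315,0,0.056],"rot": [0,0,0],"grip": 0.085},{"dp": [-0.36,0.01,0.064],"rot": [0,0,0],"grip": 0.085},{"dp": [-0.4,0.03,0.072],"rot": [0,0,0],"grip": 0.085},{"dp": [-0.43,0.05,0.077],"rot": [0,0,0],"grip": 0.085},{"dp": [-0.43,0.06,0.077],"rot": [0,0,0],"grip": 0.085},{"dp": [-0.43,0.06,0.077],"rot": [0,0,0],"grip": 0.085}])

```text
time_s: 26.05
position: [0.3932, -0.3099, 0.132]
orientation: [-1.219, -1.182, 1.183]
ft_force: [-0.6, 0.1, 0.1]
gripper_width: 0.085
```

```bash
python3 - <<'E'
from meas import *
f=grab('wrist'); P=cloud(f); Z=P[...,2]; cv2.imwrite('pics/w17.png',f['frame'])
m=near(P,(.3955,-.311),.04)&(abs(Z-.05)<.004); q=P[m]*1000; print(m.sum(),(q.min(0)+q.max(0))/2,q.max(0)-q.min(0))
E
python3 go.py 395.7 -311.2 30 88.1
```

```text
4681 [ 394.44443623 -311.51917774   48.93638181] [54.74763983 55.59818585  5.81202588]
t 26.1 pos [ 394.  -309.7  133.2] yaw 88.1 w 85.2 F [ 0.3  0.7 -0.5] q [-0.67  0.32  1.99  0.    0.83 -2.21]
dp [-0.0018, 0.1031, -0.0021] rot [-0.2, -0.0, 0.2] dist 0.103
```

View pics/w17.png

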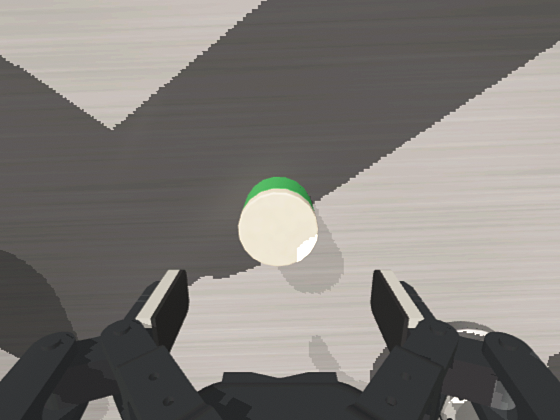

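The tin lid is at wrist (278,228), between the pads. Descending and gripping.

Emit:
drive_tool(moves=[{"dp": [-0.001,0.03,-0.001],"rot": [0,0,0],"grip": 0.085},{"dp": [-0.001,0.06,-0.001],"rot": [0,0,0],"grip": 0.085},{"dp": [-0.001,0.09,-0.001],"rot": [0,0,0],"grip": 0.085},{"dp": [-0.001,0.102,-0.001],"rot": [0,0,0],"grip": 0.085},{"dp": [-0.001,0.102,-0.001],"rot": [0,0,0],"grip": 0.085},{"dp": [-0.001,0.102,-0.001],"rot": [0,0,0],"grip": 0.046},{"dp": [-0.001,0.102,-0.001],"rot": [0,0,0],"grip": 0.046},{"dp": [-0.001,0.102,-0.001],"rot": [0,0,0],"grip": 0.046},{"dp": [-0.001,0.102,-0.001],"rot": [0,0,0],"grip": 0.046},{"dp": [-0.001,0.102,-0.001],"rot": [0,0,0],"grip": 0.046}], grip_force=40)

```text
time_s: 27.1
position: [0.3971, -0.3124, 0.0346]
orientation: [-1.227, -1.185, 1.184]
ft_force: [0.9, 2.7, 5.0]
gripper_width: 0.0552
```

Emit:
drive_tool(moves=[{"dp": [0,-0.03,0],"rot": [0,0,0],"grip": 0.046},{"dp": [0,-0.07,0],"rot": [0,0,0],"grip": 0.046},{"dp": [0,-0.12,0],"rot": [0,0,0],"grip": 0.046},{"dp": [0,-0.165,0],"rot": [0,0,0],"grip": 0.046},{"dp": [0,-0.185,0],"rot": [0,0,0],"grip": 0.046},{"dp": [0,-0.185,0],"rot": [0,0,0],"grip": 0.046},{"dp": [0,-0.185,0],"rot": [0,0,0],"grip": 0.046}])

```text
time_s: 27.8
position: [0.396, -0.3118, 0.2182]
orientation: [-1.226, -1.185, 1.185]
ft_force: [-0.3, 0.2, -2.0]
gripper_width: 0.0551
```

```bash
python3 - <<'E'
from meas import *
from scipy.spatial.transform import Rotation as R
f=grab('wrist'); P=cloud(f); cv2.imwrite('pics/w18.png',f['frame'])
s=get_state(); Rm=R.from_rotvec(s['orientation']).as_matrix(); Q=(P-s['position'])@Rm
m=(abs(Q[...,0])<.02)&(abs(Q[...,2])<.04)&(abs(Q[...,1])<.04); q=Q[m]
h=np.histogram(q[:,1],bins=np.arange(-.04,.03,.002)); k=h[0].argmax(); print(h[0],h[1][k])
t=q[abs(q[:,1]-h[1][k]-.001)<.002]; print(t.min(0).round(4),t.max(0).round(4),((t.min(0)+t.max(0))/2).round(4))
E
python3 go.py 662.1 110.9 200 88.1
```

```text
[   0    0    0    0    0    0    0    0    0    0    4 5870 4942  244
  200  183  170  115  263  154  154  145  148  139  144  117  127  120
  119  105  108  101   90   93] -0.01799999999999998
[-0.02   -0.0182 -0.0254] [ 0.02  -0.015  0.03 ] [-0.     -0.0166  0.0023]
t 27.85 pos [ 395.5 -311.4  217.2] yaw 88.1 w 55.0 F [-0.9  0.7 -3.3] q [-0.67  0.2   1.92 -0.    1.02 -2.21]
dp [0.431, 0.0172, -0.2523] rot [-0.1, -0.0, 0.0] dist 0.5
```

View pics/w18.png

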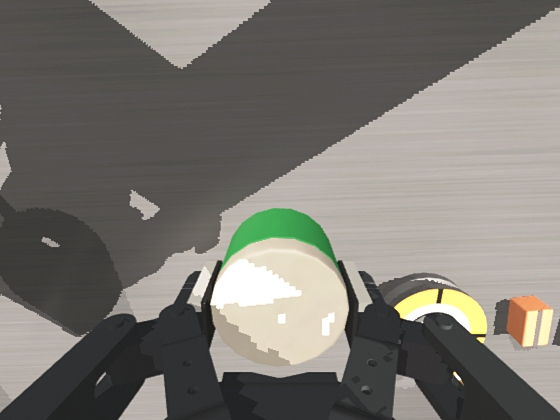

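Emit:
drive_tool(moves=[{"dp": [0.02,0,-0.012],"rot": [0,0,0],"grip": 0.046},{"dp": [0.057,0,-0.034],"rot": [0,0,0],"grip": 0.046},{"dp": [0.096,0,-0.057],"rot": [0,0,0],"grip": 0.046},{"dp": [0.135,0,-0.08],"rot": [0,0,0],"grip": 0.046},{"dp": [0.174,0,-0.103],"rot": [0,0,0],"grip": 0.046},{"dp": [0.213,0,-0.126],"rot": [0,0,0],"grip": 0.046},{"dp": [0.252,0,-0.149],"rot": [0,0,0],"grip": 0.046},{"dp": [0.291,0,-0.172],"rot": [0,0,0],"grip": 0.046},{"dp": [0.33,0,-0.195],"rot": [0,0,0],"grip": 0.046},{"dp": [0.369,0,-0.218],"rot": [0,0,0],"grip": 0.046},{"dp": [0.405,0,-0.239],"rot": [0,0,0],"grip": 0.046},{"dp": [0.431,0.01,-0.2545],"rot": [0,0,0],"grip": 0.046}])

```text
time_s: 29.05
position: [0.6658, 0.1129, 0.2064]
orientation: [-1.223, -1.185, 1.186]
ft_force: [-0.1, -0.8, -2.8]
gripper_width: 0.0552
```

Emit:
drive_tool(moves=[{"dp": [0,0.03,0],"rot": [0,0,0],"grip": 0.046},{"dp": [0,0.07,0],"rot": [0,0,0],"grip": 0.046},{"dp": [0,0.11,0],"rot": [0,0,0],"grip": 0.046},{"dp": [0,0.14,0],"rot": [0,0,0],"grip": 0.046},{"dp": [0,0.14,0],"rot": [0,0,0],"grip": 0.046},{"dp": [0,0.14,0],"rot": [0,0,0],"grip": 0.046}])

```text
time_s: 29.65
position: [0.6639, 0.1101, 0.0665]
orientation: [-1.223, -1.182, 1.187]
ft_force: [0.0, 0.2, -2.4]
gripper_width: 0.055
```

```bash
python3 - <<'E'
from meas import *
f=grab('wrist'); cv2.imwrite('pics/w19.png',f['frame'])
E
python3 go.py 664 111 35 88.1
```

```text
t 29.7 pos [665.3 110.3  68.3] yaw 88.1 w 55.2 F [ 0.1 -0.6 -1.7] q [ 0.16  0.63  1.64 -0.    0.87 -1.38]
dp [0.0006, 0.0333, 0.0013] rot [-0.0, -0.0, -0.0] dist 0.033
```

View pics/w19.png

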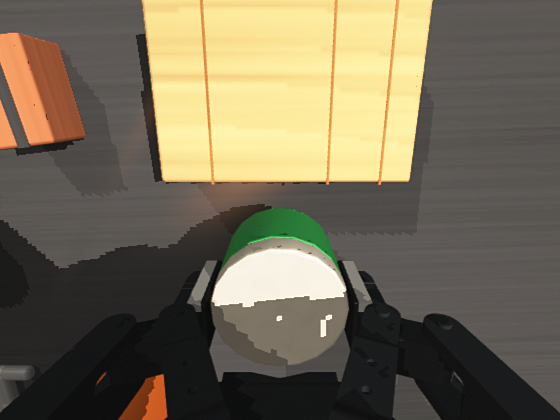

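Tin behind the pine block's far face with a clear gap: tin edge at (280,208), face edge at row 182. Lowering.

Emit:
drive_tool(moves=[{"dp": [0,0.015,0.001],"rot": [0,0,0],"grip": 0.046},{"dp": [0,0.026,0.001],"rot": [0,0,0],"grip": 0.046},{"dp": [0,0.031,0.001],"rot": [0,0,0],"grip": 0.046},{"dp": [0,0.033,0.001],"rot": [0,0,0],"grip": 0.046},{"dp": [0,0.034,0.001],"rot": [0,0,0],"grip": 0.046},{"dp": [0,0.034,0.001],"rot": [0,0,0],"grip": 0.046}])

```text
time_s: 30.3
position: [0.6638, 0.1103, 0.0347]
orientation: [-1.225, -1.184, 1.185]
ft_force: [-2.1, -0.0, 2.6]
gripper_width: 0.0549
```

Touchdown (+2.6 N). Release and lift.

Emit:
drive_tool(moves=[{"dp": [0,0,0],"rot": [0,0,0],"grip": 0.07},{"dp": [0,0,0],"rot": [0,0,0],"grip": 0.085},{"dp": [0,0,0],"rot": [0,0,0],"grip": 0.085},{"dp": [0,0,0],"rot": [0,0,0],"grip": 0.085},{"dp": [0,-0.03,0],"rot": [0,0,0],"grip": 0.085},{"dp": [0,-0.07,0],"rot": [0,0,0],"grip": 0.085},{"dp": [0,-0.12,0],"rot": [0,0,0],"grip": 0.085},{"dp": [0,-0.17,0],"rot": [0,0,0],"grip": 0.085},{"dp": [0,-0.2,0.15],"rot": [0,0,0],"grip": 0.085},{"dp": [0,-0.2,0.25],"rot": [0,0,0],"grip": 0.085},{"dp": [0,-0.2,0.3],"rot": [0,0,0],"grip": 0.085},{"dp": [0,-0.2,0.3],"rot": [0,0,0],"grip": 0.085}])

```text
time_s: 31.5
position: [0.4637, 0.1169, 0.2265]
orientation: [-1.225, -1.185, 1.184]
ft_force: [-0.1, 1.7, 1.1]
gripper_width: 0.0854
```

Emit:
drive_tool(moves=[{"dp": [0,0,0.04],"rot": [0,0,0],"grip": 0.085},{"dp": [0,0,0.08],"rot": [0,0,0],"grip": 0.085},{"dp": [0,0,0.08],"rot": [0,0,0],"grip": 0.085},{"dp": [0,0,0.08],"rot": [0,0,0],"grip": 0.085}])

```text
time_s: 31.9
position: [0.3857, 0.1198, 0.2269]
orientation: [-1.225, -1.187, 1.184]
ft_force: [0.9, -0.8, -0.1]
gripper_width: 0.0848
```

```bash
python3 - <<'E'
from meas import *
f=grab('top'); P=cloud(f); Z=P[...,2]; cv2.imwrite('pics/t20.png',f['frame'])
f2=grab('scene'); cv2.imwrite('pics/s20.png',cv2.resize(f2['frame'][60:340,100:460],None,fx=2.2,fy=2.2))
s=get_state(); print(s['time_s'],s['position'],s['ft_force'])
def pts(c,r,z,zt):
    m=near(P,c,r)&(np.abs(Z-z)<zt); v,u=np.nonzero(m)
    return m,np.array([ray(f,a,b,z)[:2] for a,b in zip(u,v)])*1000
for n,c,r,z,zt in [('collar',(.57,-.1455),.03,.108,.006),('tin',(.662,.111),.04,.05,.008),('ring',(.6,.34),.045,.012,.006),('spray',(.764,.012),.04,.12,.006),('pur',(.366,.404),.035,.05,.006),('pur2',(.28,.297),.035,.05,.006)]:
    m,q=pts(c,r,z,zt); 
    if len(q): print(n,((q.min(0)+q.max(0))/2).round(1),(q.max(0)-q.min(0)).round(1),Z[m].mean().round(4))
    else: print(n,'hidden')
for n,c,z in [('cop',(.5747,-.0157),.03),('mag',(.496,.116),.018),('pine',(.579,.1137),.04)]:
    m,q=pts(c,.075 if n=='pine' else .04,z,.007); print(n,cv2.minAreaRect(q.astype(np.float32)),Z[m].mean())
m,q=pts((.579,.1137),.1,.04,.005)
o=np.array([579.1,113.7]);a=np.radians(-1.93);X=np.array([np.cos(a),np.sin(a)]);Y=np.array([-X[1],X[0]])
for n,p in [('tin',pts((.662,.111),.04,.05,.008)[1])]:
    c=(p.min(0)+p.max(0))/2-o; print(n,'in pine',c@X,c@Y)
E
```

```text
32.0 [0.38694377 0.11986305 0.2267688 ] [ 0.24734123 -0.4123337   0.2987308 ]
collar [ 568.5 -146.8] [43.2 42.8] 0.1079
tin [660.2 108.6] [55.1 54.5] 0.0496
ring [601.3 338.2] [63.3 64.8] 0.0111
spray [763.9  12.5] [26.6 26. ] 0.1197
pur [365.7 404.2] [37.3 40. ] 0.0498
pur2 hidden
cop ((574.3452758789062, -18.446247100830078), (48.27275466918945, 29.688135147094727), 0.8637852072715759) 0.029886808242756358
mag ((497.5687561035156, 115.34944152832031), (48.145503997802734, 43.49199676513672), 0.8476626873016357) 0.017920468365243834
pine ((596.1787109375, 113.33189392089844), (119.8663101196289, 114.30264282226562), 87.98877716064453) 0.03981163256137815
tin in pine 81.18547642515357 -2.381557662616376
```

View pics/t20.png

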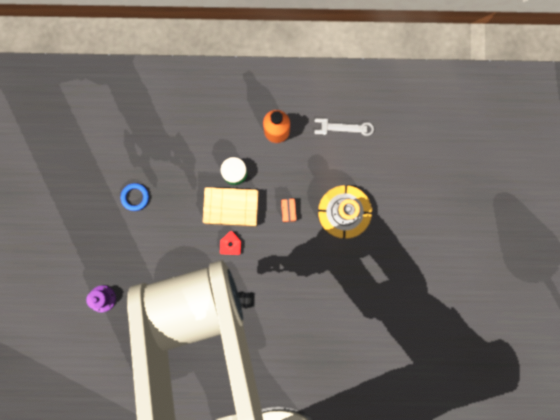

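View pics/s20.png

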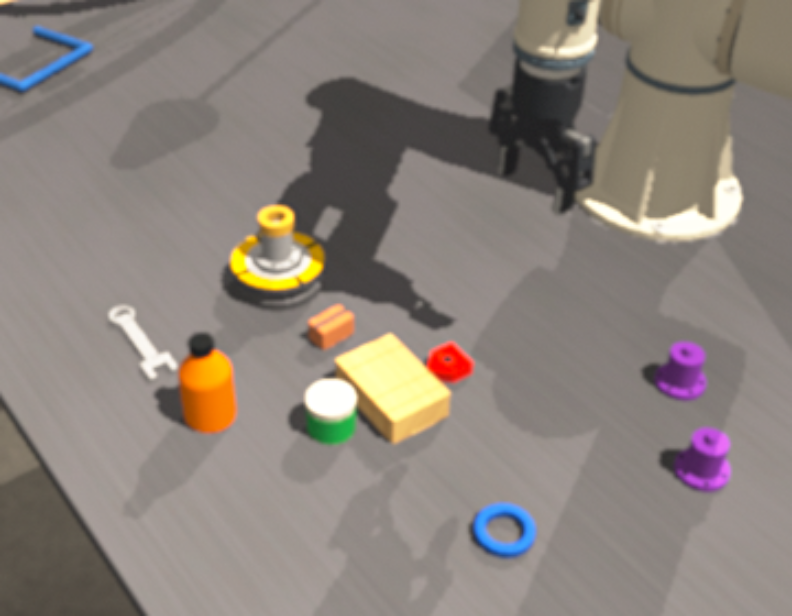

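The top and scene views show all five parts placed: collar on the hub at (348,209), copper at (289,210), magnet at (231,245), tin at (234,170). The blue ring, wrench and bottle are at their starting pixels, and the arm is clear. I'll hand in.

```bash
python3 -c "
from plant import *
print(sign_off())"
```

```text
the job is handed in; nothing more can be done
None
```

I placed all five parts and handed the job in at about 32 s. Sign-off reports no verdict, so what follows is from my own last camera checks:

| Part | Last measurement | Allowed |
|---|---|---|
| Hub | about 0.5 mm off the turntable centre, shoulder at 90 mm | 10 mm |
| Collar | top at 108 mm, so seated over the spigot; 1–2.5 mm off the hub centre | 8 mm |
| Copper block | flat, 2–3 mm from the midpoint (127 mm from the turntable centre, 132 mm from the pine block centre) | 15 mm |
| Magnet | flat with its tip about 16 mm from the wood, about 2 mm off the middle | gap 2–33 mm, 18 mm off the middle |
| Tin | upright, gap about 13 mm, about 2 mm off the middle | gap 2–33 mm, 15 mm off the middle |

- **Bystanders:** the blue ring and orange bottle measure within 2 mm of where they started. The wrench and the purple hubs look unmoved in the pictures. One purple hub was hidden from the top camera at the end and was only seen in the scene view.
- **Forces:** the highest wrist force I read was about 17 N, when setting down the collar and the magnet.
- **Disagreements between views:** the wrist and top cameras differed by 1–3 mm. The final top-view outline of the pine block was spoiled because the tin's edge fell in the same height band, so I used its first measurement.

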